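# Charge the bench ball mill and draw its lid tight

### The job

Charge the small ball mill: take the scoop by its top handle, tip all six steel grinding balls into the mill's bowl, and set the empty scoop back down on the bench on its base. Then swing the mill's lid shut and turn its T-handle clockwise as far as it goes, so that the latch draws the lid down tight on the gasket. Leave the timer, tape and dish where they are.

Things in the scene. Friction and masses are not known exactly. Their poses are not given: they have to be found in the camera images.
- mill: the ball mill, fixed: a white box 216 (x) x 190 (y) x 100 mm high, dial and switch on its front (-x, towards the robot). Origin: centre of its underside on the bench; z up, +x towards its back, where the lid is hinged and stands open. A steel bowl is let into its top. Behind it to the right stands a 0.4 m high monitor: reach behind the lid from above, on the lid's left half.
- bowl_mouth (a point): centre of the mouth of the mill's steel bowl, 102 mm above the bench, 13 mm behind the mill's origin. Bowl: 88 mm across inside, upright walls, floor 68 mm below the mouth; a rubber gasket ring round it (98 mm inside, 120 mm outside) stands up to 5 mm higher. The top round it is flat, 100 mm above the bench, with a latch pocket (58 x 71 mm) in front of the bowl.
- lid (a joint): angle of the lid, rad, about a hinge along the mill's y at its back: below 0.01 = drawn tight, about 0.027 = resting on the loose gasket, 1.57 = upright (stop at 1.78). White plate 188 mm from hinge side to free edge, 177 mm wide, 13 mm thick, round window; 0.44 kg with handle. Friction holds it upright; pushed over below about 1.1 rad it sinks shut by itself in 1 to 2 s.
- lid_axis (a point): middle of the lid's hinge axis, 104 mm above the bench, 91 mm behind the mill's origin. Its frame turns with the lid: -x runs along the lid to the free edge, z is the lid's outward normal (up when shut; towards the mill's back when open). The lid's underside is at z = 0, its outside at z = 10 mm (rim 13 mm).
- lid_edge (a point): middle of the free edge of the lid, 196 mm from the hinge axis, halfway through the plate's thickness; same axes as lid_axis
- tee (a joint): turn of the T-handle, rad: 0 = open, bar square to the lid's free edge; 1.6 = tight (stop), bar along that edge. Grows clockwise seen from outside (from above, lid shut). Its pawl stands 25 mm out of the lid's inside, and keeps the lid from shutting if turned first. Lid on the gasket: stiff (0.2-0.3 Nm, 5-7 N at the bar's end) from about 0.5 to 1.3 rad, then easy, and it stays put.
- tee_bar (a point): centre of the T-handle's cross bar, on the handle's axis, 28 mm above the lid's outside, 156 mm from the hinge axis. Bar: 90 mm long along this frame's x, 12 mm thick; z points out along the handle's axis (up when the lid is shut). At tee = 0 the axes are those of the lid. Stem under the bar: 16 mm thick, 22 mm high.
- scoop: aluminium scoop holding the balls, 0.12 kg empty: trough 98 mm long (x -50 to +48 mm), 46 mm wide, walls 36 mm high (22 mm at the front), open mouth at +x. Origin: centre of its underside; z up. Floor flat, rising 15 degrees over the front 40 mm to the lip: the balls stay in when level and roll out with the mouth tipped down 30 to 50 degrees.
- scoop_grip (a point): centre of the scoop's black bar handle, which reaches forward over the trough from a post at its back: 62 mm long along the scoop's x, 14 mm wide and high, 74 mm above the underside, 6 mm behind the origin; axes of the scoop. Free below the bar down to the balls (tops 19 mm above the underside).
- scoop_lip (a point): middle of the scoop's pouring lip, 48 mm ahead of the scoop's origin and 13 mm above its underside
- ball_0_center (a point): centre of grinding ball 0: polished steel, 16 mm across, 17 g; starts in the scoop
- ball_1_center (a point): centre of grinding ball 1: polished steel, 16 mm across, 17 g; starts in the scoop
- ball_2_center (a point): centre of grinding ball 2: polished steel, 16 mm across, 17 g; starts in the scoop
- ball_3_center (a point): centre of grinding ball 3: polished steel, 16 mm across, 17 g; starts in the scoop
- ball_4_center (a point): centre of grinding ball 4: polished steel, 16 mm across, 17 g; starts in the scoop
- ball_5_center (a point): centre of grinding ball 5: polished steel, 16 mm across, 17 g; starts in the scoop
- bench_timer: white bench timer, 62 x 66 x 18 mm, on the bench; origin under its centre; leave it alone
- masking_tape: roll of masking tape lying flat, 100 mm across, 25 mm high; origin under its centre; leave it alone
- petri_dish_0: clear petri dish, 59 mm across, 15 mm high; origin under its centre; leave it alone
There are look-alikes about, which are no part of the job. Leave any turquoise look-alike of the scoop alone.

How it is judged (in metres and radians):
On the way, in this order (a step that is already met when the one before it is completed fails the run):
1. all six balls are in the mill's bowl (horizontal distance between each of ball_0_center, ball_1_center, ball_2_center, ball_3_center, ball_4_center, ball_5_center and bowl_mouth below 0.046 m and height (world z) of each of ball_0_center, ball_1_center, ball_2_center, ball_3_center, ball_4_center, ball_5_center below 0.09 m), for 0.2 s.
2. the lid is down on its gasket, the balls in the bowl (all of step 1 and value of joint lid below 0.04 rad), for 0.2 s.
At the end, for the whole second after the job is handed in: All six balls lie in the bowl (within 46 mm of its axis, below its mouth); lid drawn tight (lid under 0.012 rad) with the T-handle home (over 1.35 rad); the scoop stands at rest on the bench on its base (within 0.15 rad of upright) (all of step 1 and value of joint lid below 0.012 rad and value of joint tee above 1.35 rad and height (world z) of scoop below 0.01 m and angle between scoop's own z axis and vertical below 0.15 rad and linear speed of scoop below 0.02 m/s); the robot touches nothing.
It fails at once if the timer, the tape or the dish is pushed more than 30 mm from its place (distance of any of bench_timer, masking_tape, petri_dish_0 from where it was at the start of the episode above 0.03 m).
It also fails if it takes over 72 s, if anything falls off the work surface, if the arm or the gripper's body presses on something with over 40 N, if the wrist force passes 120 N, or if a joint passes its speed limit or range.

### The arm

A 6-joint arm with a two-finger parallel gripper is mounted at the origin on a cart in front of the work surface, level with it; the furniture and walls round the work are solid. World frame = base frame: x ahead of the robot, y to its left, z up, the work surface at z = 0. Lengths are in mm, angles in rad, forces in N, time in s.
With the tool pointing down it reaches from about 350 to 875 mm from the base axis. Payload 4.2 kg.
Tool frame: the origin (TCP) lies at the very end of the fingers, on their centre line; the grasp point (between the pads) lies 19 mm behind it (arm.grasp_offset is the distance from the TCP to the grasp point, in mm); z points along the fingers, y is the direction in which the jaws open and shut (so a half turn about z gives the same grasp; the last joint's range is limited). The gripper opens to 85 mm and grips with 20 to 120 N. Pads are 22 mm wide; open, the fingers measure 114 mm over their backs; the gripper's body (76 mm by 85 mm) begins 54 mm behind the grasp point. The pads swing forward as they close: fully open they stand 13 mm farther back than shut.
Start: joints at [1.608, 0.385, 0.008, 0, -1.194, -0.259], TCP at [137.46, 609.675, 209.212] pointing down, gripper open.
Joint ranges: [-3.14, 3.14], [-1.21, 2.06], [-1.07, 1.41], [-3.16, 2.05], [-2.99, -0.16], [-3.1, 3.1]. Speed limits (rad/s): [2.79, 2.79, 3.14, 3.14, 3.14, 3.14].

### API

Orientations are given as a unit quaternion [x, y, z, w].
In Python, from bench import arm gives the robot as it stands.
- The arm moves only by the tool arm_command, never from a script. Its argument "commands" is one flat list of numbers, 4 for each row, row after row: the shift along the tool's x, y, z in m, then the turn about the tool's z in degrees. In form: [tx, ty, tz, roll, tx, ty, tz, roll, ...]. A call has exactly 5 rows; each row shifts and turns the pose as measured when the row begins, along the tool's axes as they then stand; what a row does not reach is not made up. A row lasts 1/10 s, in which the tool goes at most 50 mm and 8.59 degrees, less where a joint would pass 70% of its speed; a pose out of reach is approached as far as the arm can. A call with a gripper value outside its range is refused whole. "jaw" is the opening, from 0 (shut) to 1 (fully open), set as the call begins (left out, the last holds). The fingers move at their own pace and stop on an object; the grip force is fixed at half the most. Time passes only in rows, so rows that do not move let the fingers close, or fill a call up. It gives the time, the measured TCP pose, the force and the opening at its end, in the units of the state.
- arm.read_state(): the state, without advancing time (a new reading comes with each control period).
- arm.get_image(name): name is "scene" or "top"; returns the picture (384x512x3 uint8, red, green, blue); there is no depth.
- arm.camera_info(name): a dict with "camera_matrix" (3x3 intrinsics, pixels), "world_from_camera" (4x4, takes a point from camera to world coordinates). Camera axes: x right, y down, z forward; pixel columns grow to the right and rows downward; lengths in mm; the calibration is good to about 2 mm. A picture is of the moment at which its call begins. camera_info takes no time and is no camera call.
- arm.job_done(): hands the job in, once; it reports no verdict.
Trained networks look in the newest picture that a camera, given by its name, has taken for a name from the list of things; names that differ only in an ending like _2 or _b are one class to them, and where a whole thing is asked for, a point or a joint stands for the part that bears it (a point fixed in the world has none). Each returns a list of dicts, best first, with "confidence" (0 to 1); they miss things now and then, are a little off and sometimes report something else, mostly with a low value. They report only what shows in the picture. A call takes as long as a camera call. They do not tell look-alikes from the thing itself.
- arm.regions_of(camera, target): "mask" (384x512 bool, what is visible of it).
- arm.place_of(camera, target): "centre" ([x, y, z] in mm, in the coordinates of the camera as it stood for that picture, good to about 4 mm: a listed point, or the origin of a listed thing).
The state is a dict: "clock": time; "joints": joint angles; "joint_vel": joint speeds; "joint_efforts": joint torques, N m; "position": TCP position; "ee_rot": TCP orientation; "contact_force": force on the tool from outside, world axes, zero at the start; "wrist_torque": the same for the moment, N m; "gripper_width": finger opening in mm.
Only numpy, scipy, OpenCV 4.12 (cv2) and the standard library are available. Lean on these libraries where they do the work, as an engineer would, in place of code of your own. Each camera call takes 0.05 s, during which the arm holds its last target.

## Working session

There is one attempt and no reset: what is moved stays moved. The work goes in short steps, Python scripts to look and compute and a tool call to move; the robot and the scene stay as the last step left them, time stands still between calls to the robot, and variables do not carry over. Pictures are saved under pics/ and viewed, and the job is handed in when it is done.

Besides the shell and the picture viewer there is one more tool, called after "Call:" in YAML: its name, and indented under it one key for each argument. arm_command: Moves the arm, as the interface text tells. Its arguments: {"type":"object","properties":{"commands":{"type":"array"},"jaw":{"type":"number"}},"required":["commands"]}

```bash
mkdir -p pics; ls; python3 - <<'E'
from bench import arm
import cv2,numpy as np
print(arm.read_state())
for n in ("scene","top"):
    im=arm.get_image(n); cv2.imwrite(f"pics/{n}0.png",im[:,:,::-1])
    c=arm.camera_info(n); print(n,np.round(c["camera_matrix"],1).tolist(),np.round(c["world_from_camera"],3).tolist())
    W=np.array(c["world_from_camera"])
    for t in ["mill","bowl_mouth","lid_axis","lid_edge","tee_bar","scoop","scoop_grip","scoop_lip","bench_timer","masking_tape","petri_dish_0"]:
        for r in arm.place_of(n,t)[:3]:
            p=W@np.append(r["centre"],1); print(n,t,round(r["confidence"],2),np.round(p[:3]))
E
```

```text
pics
{'clock': 0.0, 'joints': array([ 1.60759434e+00,  3.85544313e-01,  6.60147830e-03, -5.15243482e-04,
       -1.19398773e+00, -2.58605560e-01]), 'joint_vel': array([ 0.00028417, -0.00034356,  0.00014717,  0.0012305 ,  0.00013621,
       -0.00086265]), 'joint_efforts': array([-2.86503300e-04, -3.92293489e+01,  1.88398451e+01,  4.18627247e+00,
       -4.60710391e-03,  2.84233197e-07]), 'position': array([137.33237208, 609.06598475, 208.11708581]), 'ee_rot': array([ 9.93845359e-01, -1.10770964e-01, -7.97962976e-05,  1.09074044e-03]), 'contact_force': array([-0.13293503,  0.68386596,  0.23311616]), 'wrist_torque': array([0.00886327, 0.03744435, 0.05592373]), 'gripper_width': 85.45401409578582}
scene [[351.6, 0.0, 250.5], [0.0, 351.6, 191.5], [0.0, 0.0, 1.0]] [[0.777, -0.498, 0.385, 130.396], [-0.629, -0.597, 0.498, -697.054], [-0.018, -0.629, -0.777, 886.657], [0.0, 0.0, 0.0, 1.0]]
scene mill 0.86 [563. 130.   2.]
scene bowl_mouth 0.65 [579. 120. 103.]
scene lid_axis 0.84 [661. 123. 106.]
scene lid_edge 0.92 [695. 118. 298.]
scene tee_bar 0.63 [723. 116. 251.]
scene tee_bar 0.51 [663.
[... 780 characters left out ...]
051], [0.0, 0.0, 0.0, 1.0]]
top mill 0.74 [561. 131.   2.]
top bowl_mouth 0.72 [577. 123. 103.]
top lid_axis 0.55 [655. 121. 103.]
top lid_edge 0.69 [691. 118. 299.]
top tee_bar 0.46 [713. 116. 252.]
top scoop 0.85 [ 384. -569.   -2.]
top scoop 0.8 [ 490. -331.    1.]
top scoop 0.68 [ 471. -455.    0.]
top scoop_grip 0.88 [ 381. -571.   76.]
top scoop_grip 0.63 [ 467. -461.   78.]
top scoop_grip 0.59 [ 484. -336.   74.]
top scoop_lip 0.58 [ 433. -589.   13.]
top scoop_lip 0.56 [ 495. -417.   15.]
top scoop_lip 0.53 [ 542. -333.   13.]
top bench_timer 0.83 [472. -93.  -0.]
top bench_timer 0.22 [ 540. -336.   11.]
top masking_tape 0.57 [366. -36.   3.]
top petri_dish_0 0.75 [ 370. -158.    7.]
```

View pics/scene0.png

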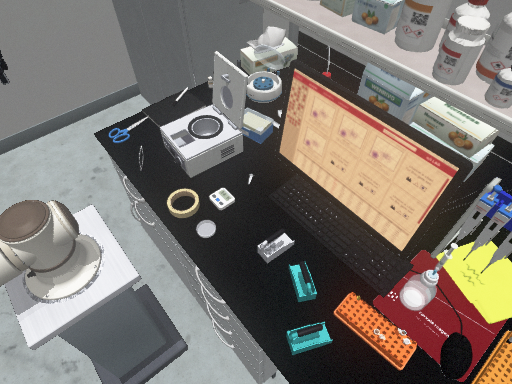

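View pics/top0.png

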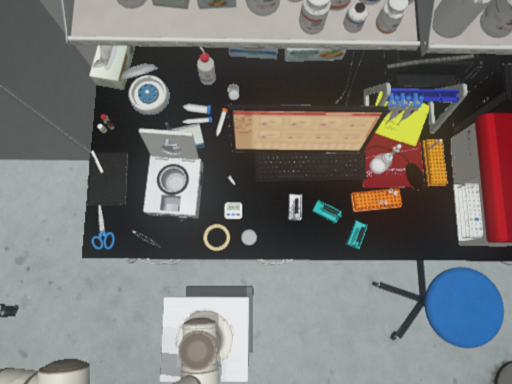

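```bash
python3 - <<'E'
import cv2
a=cv2.imread("pics/scene0.png")[200:384,250:512]; b=cv2.imread("pics/top0.png")[50:240,250:450]
cv2.imwrite("pics/crop0.png",cv2.resize(a,None,fx=3,fy=3,interpolation=cv2.INTER_CUBIC))
cv2.imwrite("pics/crop1.png",cv2.resize(b,None,fx=3,fy=3,interpolation=cv2.INTER_CUBIC))
E
```

```text
(no output)
```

View pics/crop0.png

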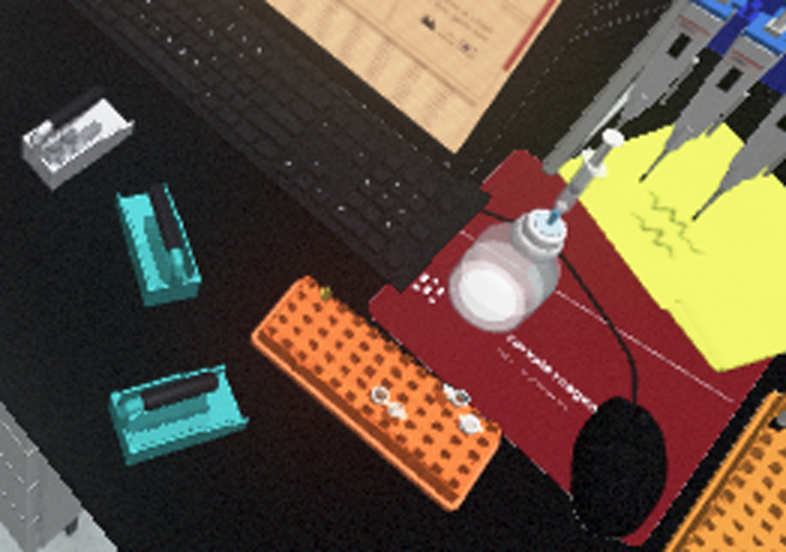

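View pics/crop1.png

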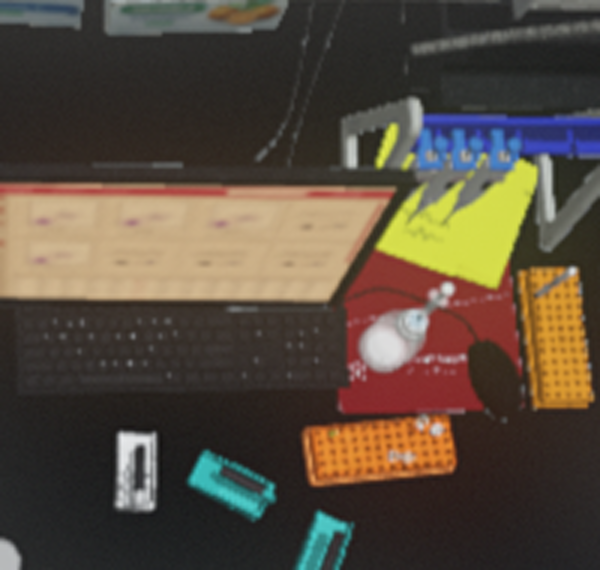

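Scoop candidates in the scene picture are the silver one at (275,247) and the turquoise ones at (303,281) and (308,337). The silver one is bare aluminium with steel balls visible in it, and the crops confirm it, so that is the one meant. The lid stands open at about (230,85), and the mill is at (203,135).

Next I refine the yaws.

```bash
cat > h.py <<'E'
from bench import arm
import cv2,numpy as np
def ray(cam,uv,z):
    c=arm.camera_info(cam);K=np.array(c["camera_matrix"]);W=np.array(c["world_from_camera"])
    d=W[:3,:3]@np.linalg.inv(K)@np.array([uv[0],uv[1],1.]);o=W[:3,3]
    return o+d*(z-o[2])/d[2]
def pix(cam,p):
    c=arm.camera_info(cam);K=np.array(c["camera_matrix"]);W=np.array(c["world_from_camera"])
    q=K@(W[:3,:3].T@(np.array(p)-W[:3,3]));return q[:2]/q[2]
def places(cam,t,near=None,r=60):
    W=np.array(arm.camera_info(cam)["world_from_camera"]);out=[]
    for k in arm.place_of(cam,t):
        p=(W@np.append(k["centre"],1))[:3]
        if near is None or np.linalg.norm(p[:2]-near[:2])<r: out.append((round(k["confidence"],2),np.round(p,1)))
    return out
def snap(cam,name,box=None,f=3):
    im=arm.get_image(cam)[:,:,::-1]
    if box: im=cv2.resize(im[box[1]:box[3],box[0]:box[2]],None,fx=f,fy=f,interpolation=cv2.INTER_CUBIC)
    cv2.imwrite(f"pics/{name}.png",im)
def st():
    s=arm.read_state();from scipy.spatial.transform import Rotation as R
    Rm=R.from_quat(s["ee_rot"]).as_matrix()
    print("t",round(s["clock"],2),"p",np.round(s["position"],1),"x",np.round(Rm[:,0],3),"y",np.round(Rm[:,1],3),"z",np.round(Rm[:,2],3),"F",np.round(s["contact_force"],1),"w",round(s["gripper_width"],1),"j",np.round(s["joints"],2))
E
python3 - <<'E'
from h import *
st()
im=arm.get_image("top")
for t,z,near in (("scoop",36,(490,-332)),("mill",100,(562,130))):
    for m in arm.regions_of("top",t):
        ys,xs=np.nonzero(m["mask"]); 
        P=np.array([ray("top",(x,y),z)[:2] for x,y in zip(xs,ys)])
        if np.linalg.norm(P.mean(0)-near)<60:
            print(t,m["confidence"],len(xs),P.mean(0),cv2.minAreaRect(P.astype(np.float32)))
            C=np.cov(P.T);w,v=np.linalg.eigh(C);print(v[:,1])
# edges of mill top from scene: draw predicted
for cam in("scene","top"):
    im=arm.get_image(cam)[:,:,::-1].copy()
    im=cv2.resize(im,None,fx=3,fy=3,interpolation=cv2.INTER_CUBIC)
    for yaw,col in((-0.08,(0,0,255)),(-0.03,(0,255,0))):
        c,s=np.cos(yaw),np.sin(yaw)
        q=[]
        for a,b in((-108,-95),(-108,95),(108,95),(108,-95)):
            # anchored at bowl
            a0=a-13; p=(578+a0*c-b*s,122+a0*s+b*c,100); u=pix(cam,p); q.append((u+0.5)*3-0.5)
        cv2.polylines(im,[np.int32(np.round(q))],True,col,1)
    u=pix(cam,(562,130,100))*3; x,y=int(u[0]),int(u[1])
    cv2.imwrite(f"pics/mill_{cam}.png",im[max(0,y-200):y+200,max(0,x-250):x+250])
E
```

```text
t 1.2 p [137.5 609.7 209.2] x [ 0.976 -0.22   0.   ] y [-0.22  -0.976 -0.   ] z [ 0.  0. -1.] F [ 0.  -0.4 -0.2] w 85.5 j [ 1.61  0.38  0.01  0.   -1.19 -0.26]
scoop 0.75 261 [ 492.37738045 -336.86780274] ((488.07159423828125, -333.9500427246094), (46.362205505371094, 97.17102813720703), 89.54711151123047)
[-0.98418403 -0.17714907]Traceback (most recent call last):
  File "<stdin>", line 7, in <module>
  File "h.py", line 4, in ray
    c=arm.camera_info(cam);K=np.array(c["camera_matrix"]);W=np.array(c["world_from_camera"])
ValueError: time passes only in moves, steps and waits
```

```bash
python3 - <<'E'
s=open('h.py').read()
s=s.replace("def ray","_C={}\ndef CI(cam):\n    if cam not in _C: _C[cam]=arm.camera_info(cam)\n    return _C[cam]\ndef ray",1).replace("c=arm.camera_info(cam);","c=CI(cam);").replace('arm.camera_info(cam)["w','CI(cam)["w')
open('h.py','w').write(s)
E
python3 - <<'E'
from h import *
st()
for cam in("scene","top"):
    im=arm.get_image(cam)[:,:,::-1].copy()
    im=cv2.resize(im,None,fx=4,fy=4,interpolation=cv2.INTER_CUBIC)
    for yaw,col in((-0.08,(0,0,255)),(-0.0,(0,255,0))):
        c,s=np.cos(yaw),np.sin(yaw)
        q=[]
        for a,b in((-108,-95),(-108,95),(108,95),(108,-95)):
            a0=a-13; p=(578+a0*c-b*s,122+a0*s+b*c,100); u=pix(cam,p); q.append((u+0.5)*4-0.5)
        cv2.polylines(im,[np.int32(np.round(q))],True,col,1)
    u=pix(cam,(562,130,100))*4; x,y=int(u[0]),int(u[1])
    cv2.imwrite(f"pics/mill_{cam}.png",im[max(0,y-220):y+200,max(0,x-250):x+250])
E
```

```text
t 1.35 p [137.5 609.7 209.2] x [ 0.975 -0.22   0.   ] y [-0.22  -0.975  0.   ] z [ 0. -0. -1.] F [-0.3  0.8 -0.4] w 85.6 j [ 1.61  0.38  0.01  0.   -1.19 -0.26]
```

View pics/mill_scene.png

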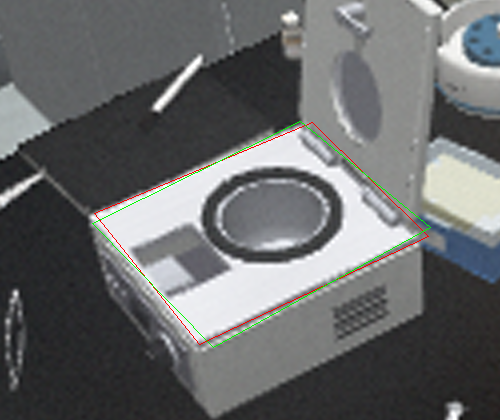

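View pics/mill_top.png

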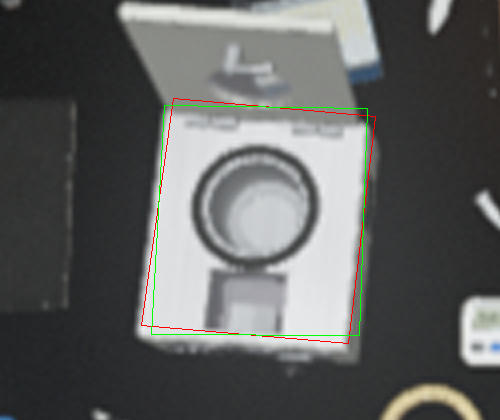

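Call:
arm_command:
  commands: [0.02, 0.02, 0, -6.35, 0.03, 0.03, 0, -6.35, 0.035, 0.035, 0, 0, 0.035, 0.035, 0, 0, 0.035, 0.035, 0, 0]
  jaw: 1

```text
clock: 1.95
position: [285.3, 448.9, 208.1]
ee_rot: [1.0, 0.01, 0.0, -0.001]
contact_force: [0.9, 1.3, 0.6]
gripper_width: 85.4
```

```bash
python3 -c "
from h import *
st()
print(pix('top',(578,122,105)),places('top','scoop_grip',(485,-336)),places('scene','scoop_grip',(485,-336)))"
```

```text
t 1.95 p [285.3 448.9 208.1] x [1.    0.02  0.001] y [ 0.02  -1.    -0.001] z [ 0.001  0.001 -1.   ] F [0.9 1.3 0.6] w 85.4 j [ 1.31  0.23 -0.22  0.   -1.12  0.28]
[173.66122694 178.38916735] [(0.69, array([ 484.9, -338.5,   73.9]))] [(0.56, array([ 487.3, -339.3,   75.2]))]
```

Call:
arm_command:
  commands: [0.022, 0.044, 0, 0, 0.022, 0.044, 0, 0, 0.022, 0.044, 0, 0, 0.022, 0.044, 0, 0, 0.022, 0.044, 0, 0]

```text
clock: 2.55
position: [400.9, 230.7, 208.9]
ee_rot: [1.0, 0.011, 0.002, -0.002]
contact_force: [0.9, -0.1, -0.4]
gripper_width: 85.4
```

Call:
arm_command:
  commands: [0.015, 0.045, 0, 0, 0.01, 0.045, 0, 0, 0.005, 0.045, 0, 0, 0.005, 0.045, 0, 0, 0.005, 0.045, 0, 0]

```text
clock: 3.05
position: [449.3, 0.4, 209.7]
ee_rot: [1.0, 0.013, 0.005, -0.004]
contact_force: [1.4, -0.4, -0.7]
gripper_width: 85.1
```

Call:
arm_command:
  commands: [0.01, 0.045, 0, 0, 0.01, 0.045, 0, 0, 0.01, 0.045, 0, 0, 0.005, 0.045, 0, 0, 0.005, 0.045, 0, 0]

```text
clock: 3.55
position: [498.1, -231.2, 210.4]
ee_rot: [1.0, 0.015, 0.008, -0.004]
contact_force: [1.8, 1.2, 0.4]
gripper_width: 85.3
```

```bash
python3 -c "
from h import *
st()"
```

```text
t 3.55 p [ 498.1 -231.2  210.4] x [0.999 0.029 0.016] y [ 0.029 -1.    -0.007] z [ 0.016  0.008 -1.   ] F [1.8 1.2 0.4] w 85.3 j [-0.15  0.25 -0.18 -0.01 -1.12  1.75]
```

Call:
arm_command:
  commands: [-0.002, 0.04, 0.01, 1, -0.003, 0.04, 0.015, 1, -0.004, 0.022, 0.02, 0, 0, 0, 0.03, 0, 0, 0, 0.03, 0]

```text
clock: 4.05
position: [498.7, -344.2, 105.9]
ee_rot: [1.0, -0.006, 0.015, -0.0]
contact_force: [-0.9, 0.5, -0.5]
gripper_width: 85.5
```

```bash
python3 -c "
from h import *
st()
snap('scene','s1',(230,170,350,290),5)
st()"
```

```text
t 4.05 p [ 498.7 -344.2  105.9] x [ 0.999 -0.012  0.029] y [-0.012 -1.    -0.001] z [ 0.029  0.    -1.   ] F [-0.9  0.5 -0.5] w 85.5 j [-0.34  0.43 -0.19 -0.01 -0.92  1.91]
t 4.1 p [ 495.5 -342.1   99.9] x [ 1.    -0.014  0.02 ] y [-0.014 -1.    -0.006] z [ 0.02   0.006 -1.   ] F [-1.1  0.8 -4.6] w 85.1 j [-0.34  0.44 -0.2  -0.02 -0.92  1.91]
```

View pics/s1.png

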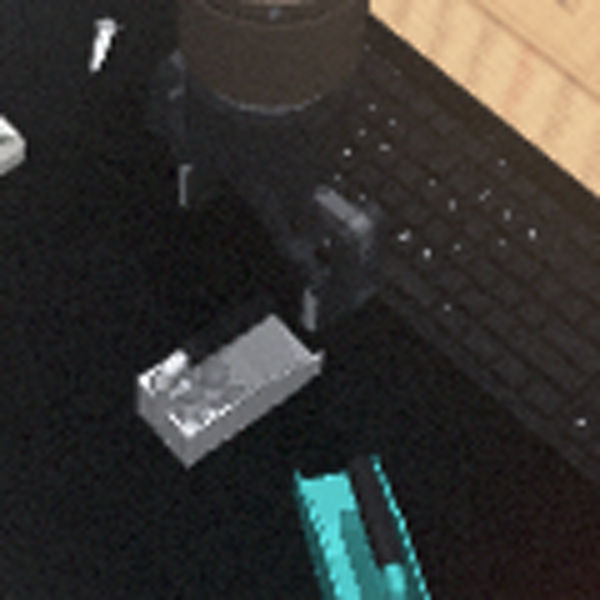

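Call:
arm_command:
  commands: [0, -0.003, 0.01, 0, -0.001, -0.002, 0.015, 0, 0, 0, 0.012, 0, 0, 0, 0.004, 0, 0, 0, 0, 0]

```text
clock: 4.6
position: [498.4, -335.6, 58.8]
ee_rot: [1.0, -0.005, 0.011, -0.002]
contact_force: [-0.8, 0.0, -0.3]
gripper_width: 85.5
```

```bash
python3 -c "
from h import *
st()
snap('scene','s2',(230,170,350,290),5)
st()"
```

```text
t 4.6 p [ 498.4 -335.6   58.8] x [ 1.    -0.01   0.022] y [-0.01  -1.    -0.004] z [ 0.022  0.004 -1.   ] F [-0.8  0.  -0.3] w 85.5 j [-0.33  0.48 -0.25 -0.02 -0.82  1.9 ]
t 4.65 p [ 498.6 -335.7   59.2] x [ 1.    -0.01   0.023] y [-0.01  -1.    -0.004] z [ 0.023  0.004 -1.   ] F [ 0.5  0.5 -0.3] w 85.5 j [-0.33  0.48 -0.25 -0.01 -0.82  1.9 ]
```

View pics/s2.png

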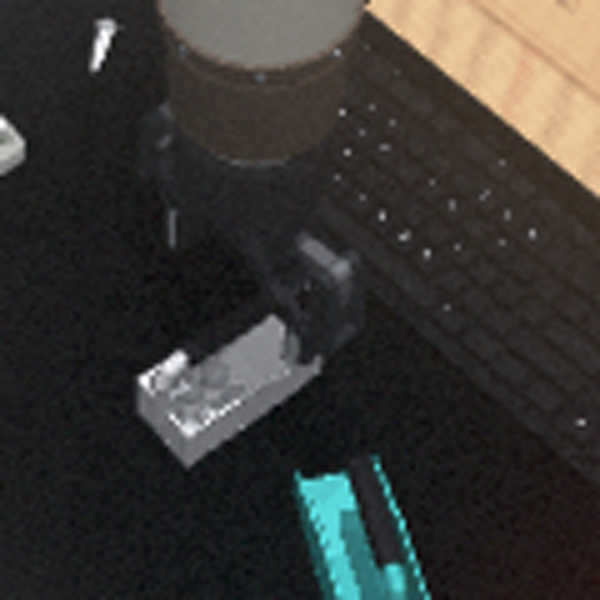

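Call:
arm_command:
  commands: [-0.002, 0, 0.004, 0, 0, 0, 0, 0, 0, 0, 0, 0, 0, 0, 0, 0, 0, 0, 0, 0]
  jaw: 0

```text
clock: 5.15
position: [498.3, -336.4, 57.8]
ee_rot: [1.0, -0.005, 0.014, -0.001]
contact_force: [0.3, 1.6, 4.4]
gripper_width: 12.5
```

Call:
arm_command:
  commands: [0, 0, -0.003, 0, 0, 0, -0.005, 0, 0, 0, -0.008, 0, 0, 0, -0.01, 0, 0, 0, -0.01, 0]

```text
clock: 5.65
position: [495.3, -335.6, 93.9]
ee_rot: [1.0, -0.005, 0.011, -0.002]
contact_force: [0.2, 0.3, -1.2]
gripper_width: 9.6
```

```bash
python3 -c "
from h import *
st()
snap('scene','s3',(230,170,350,290),5)
st()"
```

```text
t 5.65 p [ 495.3 -335.6   93.9] x [ 1.    -0.011  0.023] y [-0.011 -1.    -0.005] z [ 0.023  0.004 -1.   ] F [ 0.2  0.3 -1.2] w 9.6 j [-0.33  0.44 -0.22 -0.01 -0.89  1.9 ]
t 5.7 p [ 496.5 -336.2   96.1] x [ 1.    -0.01   0.026] y [-0.01  -1.    -0.003] z [ 0.026  0.002 -1.   ] F [ 0.1 -0.1 -1.2] w 9.4 j [-0.33  0.43 -0.22 -0.01 -0.9   1.9 ]
```

View pics/s3.png

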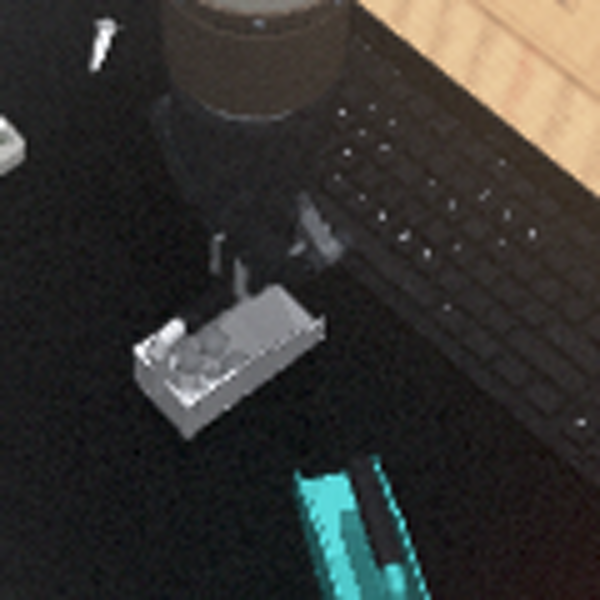

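Call:
arm_command:
  commands: [0, 0, 0, 0, 0, 0, 0, 0, 0, 0, 0, 0, 0, 0, 0, 0, 0, 0, 0, 0]

```text
clock: 6.2
position: [496.5, -336.1, 96.7]
ee_rot: [1.0, -0.005, 0.014, -0.001]
contact_force: [0.0, -0.0, -2.7]
gripper_width: 9.2
```

```bash
python3 -c "
from h import *
st()
snap('scene','s4',(230,170,350,290),5)
N=(495,-335)
for c in('scene','top'):
  if c=='top': arm.get_image(c)
  for t in('scoop','scoop_grip','scoop_lip'): print(c,t,places(c,t,N))
st()"
```

```text
t 6.2 p [ 496.5 -336.1   96.7] x [ 1.    -0.01   0.027] y [-0.01  -1.    -0.003] z [ 0.027  0.002 -1.   ] F [ 0.  -0.  -2.7] w 9.2 j [-0.33  0.43 -0.22 -0.01 -0.9   1.9 ]
scene scoop [(0.84, array([ 497.7, -333.9,   39.3]))]
scene scoop_grip [(0.81, array([ 484.5, -341.3,  115.1]))]
scene scoop_lip [(0.82, array([ 539.7, -339.4,   56. ]))]
top scoop [(0.55, array([ 491.3, -333. ,   39.5]))]
top scoop_grip [(0.69, array([ 483.2, -337.7,  115.3]))]
top scoop_lip [(0.4, array([ 539.2, -333.3,   53. ]))]
t 6.6 p [ 496.7 -336.2   97.1] x [ 1.    -0.01   0.028] y [-0.01  -1.    -0.002] z [ 0.028  0.002 -1.   ] F [-0.7  0.1 -1.4] w 9.5 j [-0.33  0.43 -0.22 -0.01 -0.9   1.9 ]
```

View pics/s4.png

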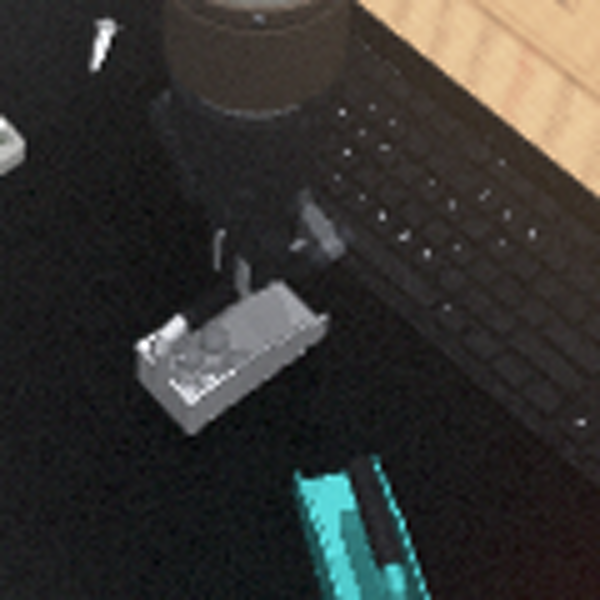

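Call:
arm_command:
  commands: [0, -0.005, -0.015, 0, 0, -0.01, -0.02, 0, 0, -0.015, -0.02, 0, 0, -0.02, -0.015, 0, 0, -0.025, -0.01, 0]

```text
clock: 7.1
position: [494.6, -260.5, 182.2]
ee_rot: [1.0, -0.007, 0.013, -0.001]
contact_force: [0.5, 0.4, -2.4]
gripper_width: 9.7
```

Call:
arm_command:
  commands: [0, -0.03, -0.005, 0, 0, -0.03, 0, 0, 0, -0.03, 0, 0, 0, -0.03, 0, 0, 0, -0.03, 0, 0]

```text
clock: 7.6
position: [498.1, -105.1, 197.7]
ee_rot: [1.0, -0.008, 0.021, -0.0]
contact_force: [0.7, 0.9, -2.4]
gripper_width: 9.5
```

```bash
python3 -c "
from h import *
st()"
```

```text
t 7.6 p [ 498.1 -105.1  197.7] x [ 0.999 -0.015  0.041] y [-0.015 -1.    -0.   ] z [ 0.041 -0.    -0.999] F [ 0.7  0.9 -2.4] w 9.5 j [ 0.11  0.17 -0.32  0.01 -1.03  1.44]
```

Call:
arm_command:
  commands: [0.003, -0.03, 0, 0, 0.005, -0.03, 0, 0, 0.008, -0.03, 0, 0, 0.01, -0.03, 0, 0, 0.01, -0.025, 0, 0]

```text
clock: 8.1
position: [535.3, 46.9, 207.7]
ee_rot: [1.0, -0.006, 0.025, -0.001]
contact_force: [-0.6, -0.6, -1.9]
gripper_width: 9.3
```

Call:
arm_command:
  commands: [0.01, -0.022, 0, 0, 0.01, -0.018, 0, 0, 0.008, -0.012, 0, 0, 0.005, -0.006, 0, 0, 0, 0, 0, 0]

```text
clock: 8.6
position: [570.6, 111.2, 215.4]
ee_rot: [1.0, -0.004, 0.029, -0.002]
contact_force: [-0.1, -1.1, -1.5]
gripper_width: 9.5
```

```bash
python3 -c "
from h import *
st()
snap('scene','s5',(150,40,290,190),4)
N=(580,120)
snap('top','t5',(130,110,230,230),5)
for c in('scene','top'):
  for t in('scoop','scoop_grip','scoop_lip','bowl_mouth'): print(c,t,places(c,t,N))
st()"
```

```text
t 8.6 p [570.6 111.2 215.4] x [ 0.998 -0.008  0.057] y [-0.007 -1.    -0.005] z [ 0.058  0.005 -0.998] F [-0.1 -1.1 -1.5] w 9.5 j [ 0.48  0.28 -0.15  0.03 -1.09  1.07]
scene scoop [(0.68, array([575.7, 110.6, 159.7]))]
scene scoop_grip [(0.79, array([560.8, 109.2, 233.9]))]
scene scoop_lip [(0.65, array([619.8, 105.9, 176. ]))]
scene bowl_mouth [(0.89, array([581. , 121.5, 106.2])), (0.73, array([559.3, 109.6, 232.7]))]
top scoop [(0.51, array([563.7, 109.7, 160.4]))]
top scoop_grip [(0.61, array([555. , 108.9, 233.5]))]
top scoop_lip [(0.58, array([616.6, 114. , 172.7]))]
top bowl_mouth [(0.65, array([578.3, 121.2, 103.2]))]
t 9.1 p [570.1 110.3 215. ] x [ 0.998 -0.009  0.057] y [-0.008 -1.    -0.005] z [ 0.057  0.005 -0.998] F [ 0.7 -0.1 -1.7] w 9.5 j [ 0.48  0.27 -0.15  0.03 -1.09  1.07]
```

View pics/s5.png

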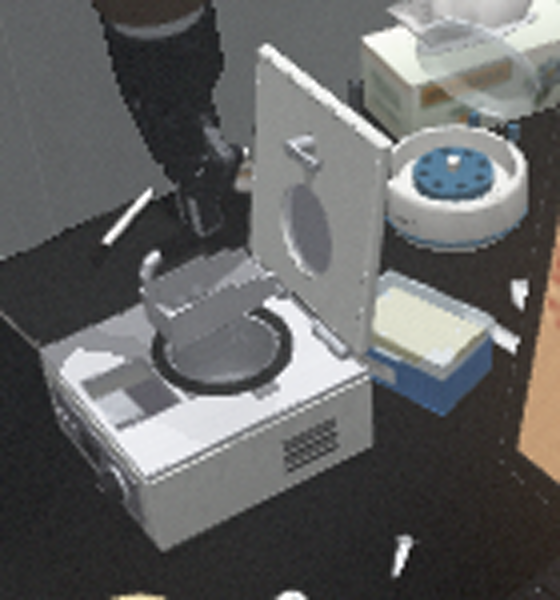

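View pics/t5.png

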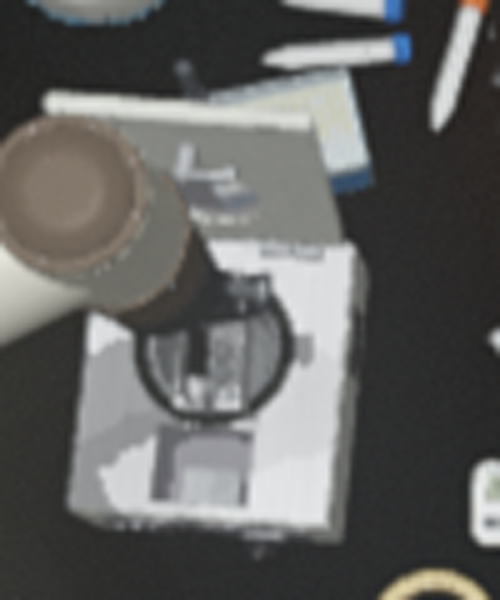

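Call:
arm_command:
  commands: [0, -0.004, 0.008, 0, 0.001, -0.005, 0.012, 0, 0.001, -0.003, 0.012, 0, 0, 0, 0.01, 0, 0, 0, 0.005, 0]

```text
clock: 9.6
position: [577.7, 124.1, 166.0]
ee_rot: [0.999, -0.004, 0.032, -0.003]
contact_force: [4.2, -1.4, 6.6]
gripper_width: 9.4
```

```bash
python3 -c "
from h import *
st()
snap('scene','s6',(150,40,290,190),4)
st()"
```

```text
t 9.6 p [577.7 124.1 166. ] x [ 0.998 -0.007  0.063] y [-0.007 -1.    -0.006] z [ 0.063  0.005 -0.998] F [ 4.2 -1.4  6.6] w 9.4 j [ 0.5   0.33 -0.2   0.03 -0.98  1.05]
t 9.65 p [578.  124.1 166.1] x [ 0.998 -0.007  0.063] y [-0.007 -1.    -0.006] z [ 0.063  0.005 -0.998] F [ 2.7 -0.6  3.1] w 9.3 j [ 0.5   0.33 -0.2   0.03 -0.98  1.05]
```

View pics/s6.png

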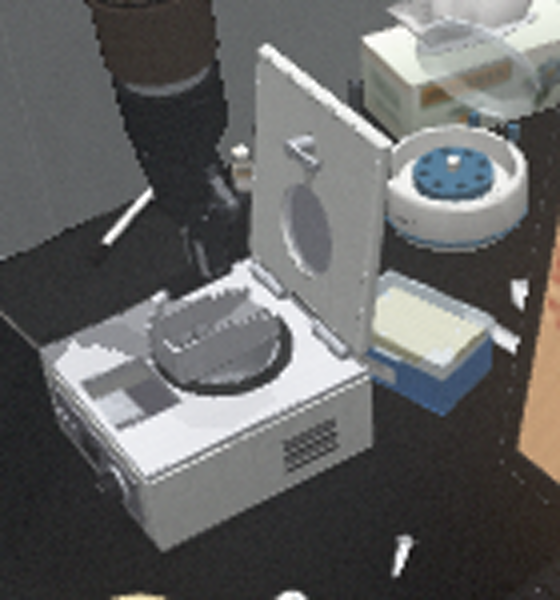

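Call:
arm_command:
  commands: [0.001, 0, 0.003, 0, 0.001, 0, 0.003, 0, 0.001, 0, 0.003, 0, 0.001, 0, 0.003, 0, 0.001, 0, 0.003, 0]

```text
clock: 10.15
position: [587.4, 124.1, 160.8]
ee_rot: [0.999, -0.003, 0.037, -0.003]
contact_force: [-10.1, 1.0, 19.3]
gripper_width: 9.1
```

```bash
python3 -c "
from h import *
st()
snap('scene','s7',(150,40,290,190),4)
"
```

```text
t 10.15 p [587.4 124.1 160.8] x [ 0.997 -0.005  0.074] y [-0.005 -1.    -0.006] z [ 0.074  0.006 -0.997] F [-10.1   1.   19.3] w 9.1 j [ 0.49  0.34 -0.2   0.04 -0.96  1.05]
```

View pics/s7.png

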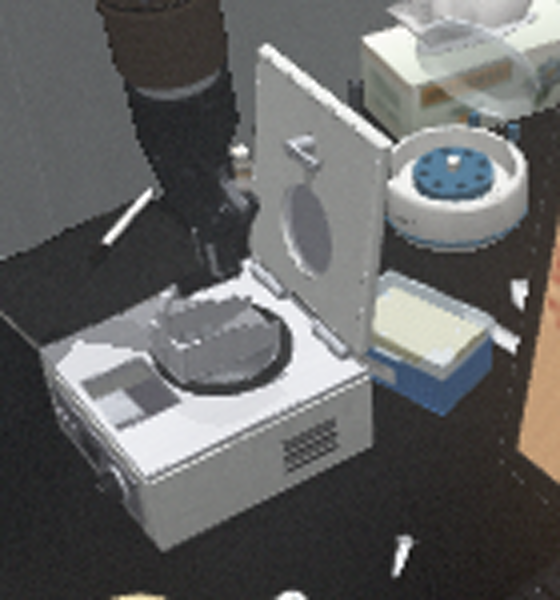

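Call:
arm_command:
  commands: [-0.003, 0, 0.005, 0, -0.003, 0, 0.006, 0, -0.002, 0, 0.007, 0, -0.001, 0, 0.007, 0, 0, 0, 0.007, 0]

```text
clock: 10.7
position: [588.7, 124.6, 160.6]
ee_rot: [0.999, 0.002, 0.053, -0.004]
contact_force: [-16.5, -0.3, 30.8]
gripper_width: 9.2
```

```bash
python3 -c "
from h import *
st()
snap('scene','s8',(150,40,290,190),4)
"
```

```text
t 10.7 p [588.7 124.6 160.6] x [0.994 0.003 0.106] y [ 0.004 -1.    -0.008] z [ 0.106  0.008 -0.994] F [-16.5  -0.3  30.8] w 9.2 j [ 0.5   0.33 -0.23  0.06 -0.91  1.04]
```

View pics/s8.png

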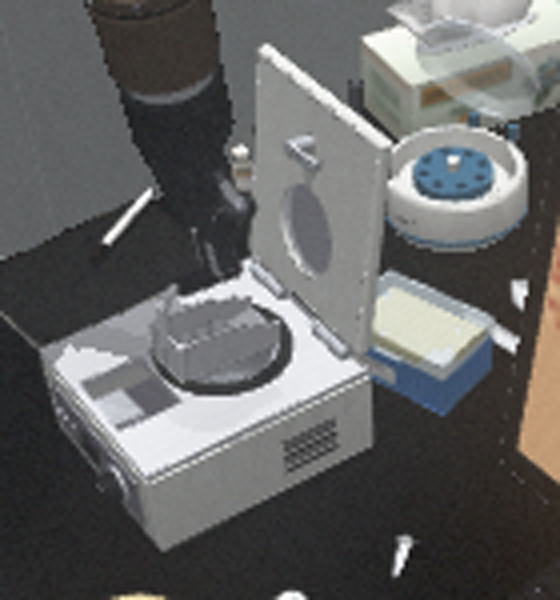

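Call:
arm_command:
  commands: [-0.004, 0, -0.003, 0, -0.004, 0, -0.002, 0, -0.002, 0, 0, 0, 0, 0, 0, 0, 0, 0, 0, 0]
  jaw: 0.12

```text
clock: 11.25
position: [578.2, 125.0, 167.6]
ee_rot: [0.998, 0.002, 0.056, -0.006]
contact_force: [2.5, -0.7, 2.9]
gripper_width: 10.4
```

```bash
python3 -c "
from h import *
st()
snap('scene','s9',(150,40,290,190),4)
"
```

```text
t 11.25 p [578.2 125.  167.6] x [0.994 0.002 0.111] y [ 0.004 -1.    -0.011] z [ 0.111  0.011 -0.994] F [ 2.5 -0.7  2.9] w 10.4 j [ 0.51  0.3  -0.25  0.06 -0.92  1.03]
```

View pics/s9.png

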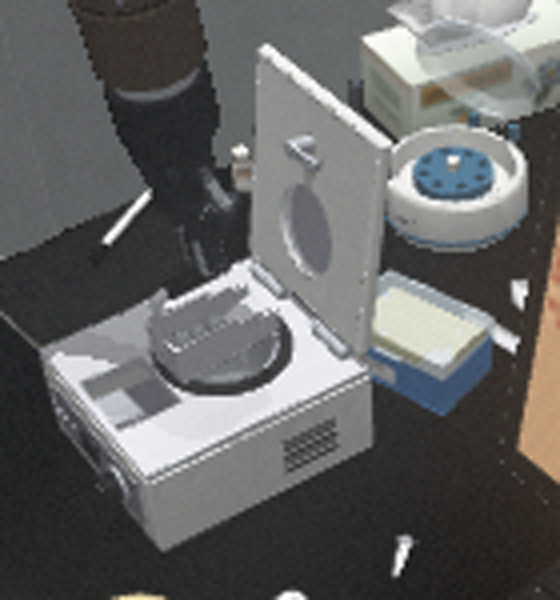

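Call:
arm_command:
  commands: [0, 0, 0, 0, -0.001, 0, 0.003, 0, -0.001, 0, 0.004, 0, -0.001, 0, 0.005, 0, -0.001, 0, 0.005, 0]
  jaw: 0.14

```text
clock: 11.8
position: [588.4, 126.7, 159.9]
ee_rot: [0.998, 0.004, 0.069, -0.007]
contact_force: [-4.0, -1.8, 22.8]
gripper_width: 12.3
```

```bash
python3 -c "
from h import *
st()
snap('scene','s10',(150,40,290,190),4)
"
```

```text
t 11.8 p [588.4 126.7 159.9] x [0.99  0.007 0.138] y [ 0.009 -1.    -0.013] z [ 0.138  0.014 -0.99 ] F [-4.  -1.8 22.8] w 12.3 j [ 0.51  0.32 -0.26  0.07 -0.87  1.03]
```

View pics/s10.png

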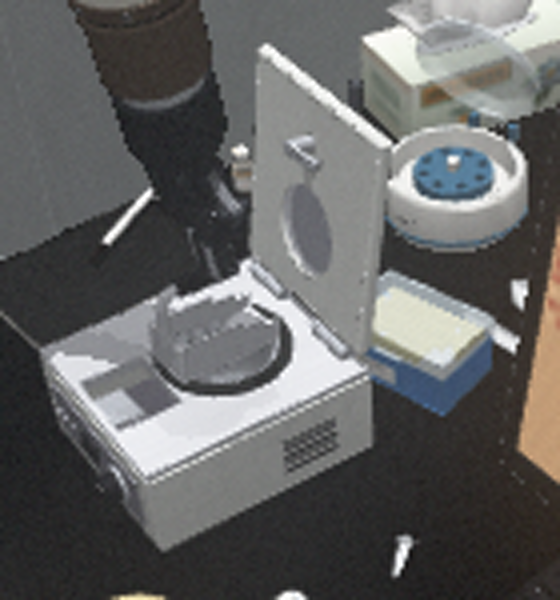

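Call:
arm_command:
  commands: [-0.003, 0, 0, 0, -0.003, 0, 0, 0, -0.003, 0, 0, 0, 0, 0, 0, 0, 0, 0, 0, 0]
  jaw: 0.15

```text
clock: 12.35
position: [584.6, 126.9, 162.7]
ee_rot: [0.997, 0.005, 0.075, -0.008]
contact_force: [2.1, -0.7, 3.3]
gripper_width: 12.9
```

```bash
python3 -c "
from h import *
st()
snap('scene','s11',(150,40,290,190),4)
N=(580,120)
for t in('scoop','scoop_grip','scoop_lip'): print(t,places('scene',t,N))
"
```

```text
t 12.35 p [584.6 126.9 162.7] x [0.989 0.008 0.15 ] y [ 0.01  -1.    -0.015] z [ 0.15   0.016 -0.989] F [ 2.1 -0.7  3.3] w 12.9 j [ 0.52  0.3  -0.28  0.08 -0.85  1.01]
scoop [(0.91, array([580.7, 128.8, 104.8]))]
scoop_grip [(0.72, array([566.7, 121.7, 183.2]))]
scoop_lip [(0.77, array([622.2, 123.5, 119. ]))]
```

View pics/s11.png

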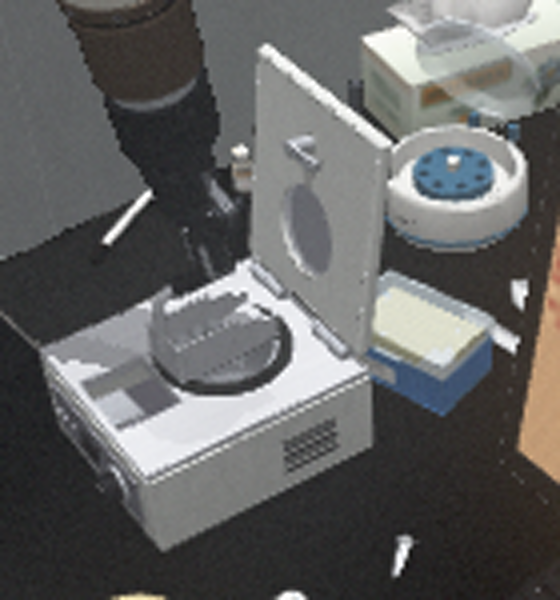

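Call:
arm_command:
  commands: [-0.003, 0, -0.004, 0, -0.005, 0, -0.001, 0, -0.005, 0.001, 0, 0, -0.004, 0.002, 0, 0, 0, 0, 0, 0]
  jaw: 0.14

```text
clock: 13.05
position: [565.9, 125.0, 164.8]
ee_rot: [0.997, 0.005, 0.076, -0.009]
contact_force: [1.6, 0.8, 2.5]
gripper_width: 12.6
```

```bash
python3 -c "
from h import *
st()
arm.get_image('scene')
N=(580,120)
for t in('scoop','scoop_grip','scoop_lip'): print(t,places('scene',t,N))
"
```

```text
t 13.05 p [565.9 125.  164.8] x [0.988 0.008 0.151] y [ 0.011 -1.    -0.017] z [ 0.151  0.019 -0.988] F [1.6 0.8 2.5] w 12.6 j [ 0.53  0.27 -0.32  0.08 -0.84  1.  ]
scoop [(0.67, array([562.9, 124. , 109.1]))]
scoop_grip [(0.75, array([562.5, 123.5, 109. ])), (0.63, array([551.7, 120.8, 183.2]))]
scoop_lip [(0.91, array([607.2, 120.1, 122.7]))]
```

Call:
arm_command:
  commands: [0, 0, 0, 0, 0.002, 0, 0.004, 0, 0.003, 0, 0.004, 0, 0.003, 0, 0.004, 0, 0.003, 0, 0.004, 0]
  jaw: 0.157

```text
clock: 13.75
position: [584.1, 125.9, 153.7]
ee_rot: [0.997, 0.005, 0.08, -0.009]
contact_force: [2.9, 0.2, 5.6]
gripper_width: 13.3
```

```bash
python3 -c "
from h import *
st()
snap('scene','s12',(150,40,290,190),4)
N=(580,120)
for t in('scoop','scoop_grip','scoop_lip'): print(t,places('scene',t,N))
"
```

```text
t 13.75 p [584.1 125.9 153.7] x [0.987 0.009 0.16 ] y [ 0.012 -1.    -0.018] z [ 0.16   0.019 -0.987] F [2.9 0.2 5.6] w 13.3 j [ 0.52  0.3  -0.31  0.09 -0.81  1.01]
scoop [(0.94, array([559.2, 125.7, 101.1])), (0.66, array([607.5, 119.5, 105.8]))]
scoop_grip [(0.55, array([570.3, 122.3, 173. ]))]
scoop_lip [(0.93, array([607.7, 123.6, 104.6]))]
```

View pics/s12.png

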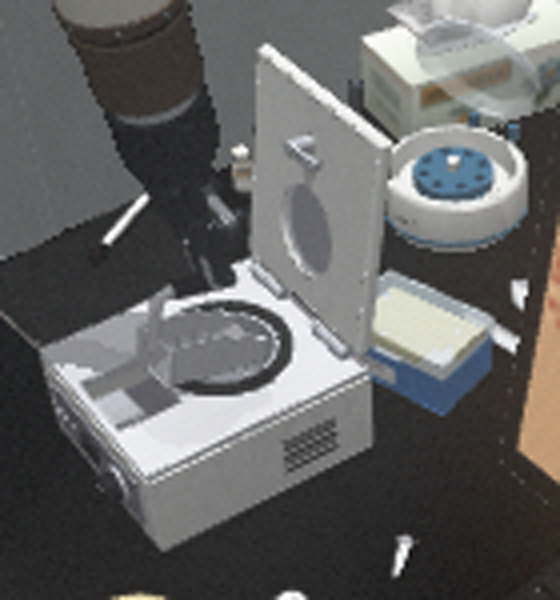

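Call:
arm_command:
  commands: [0.002, 0, 0.005, 0, 0.002, 0, 0.005, 0, 0.001, 0, 0.005, 0, 0.001, 0, 0.005, 0, 0.001, 0, 0.005, 0]

```text
clock: 14.45
position: [602.6, 127.7, 135.7]
ee_rot: [0.996, 0.007, 0.089, -0.011]
contact_force: [4.3, -1.7, 5.2]
gripper_width: 13.6
```

```bash
python3 -c "
from h import *
st()
snap('scene','s13',(150,40,290,190),4)
N=(580,120)
for t in('scoop','scoop_grip','scoop_lip'): print(t,places('scene',t,N))
"
```

```text
t 14.45 p [602.6 127.7 135.7] x [0.984 0.012 0.177] y [ 0.016 -1.    -0.021] z [ 0.176  0.023 -0.984] F [ 4.3 -1.7  5.2] w 13.6 j [ 0.51  0.34 -0.3   0.09 -0.76  1.02]
scoop [(0.78, array([558.3, 127.2,  92.6]))]
scoop_grip [(0.61, array([589.6, 123.2, 159.8]))]
scoop_lip [(0.97, array([601.7, 123.3,  81.3])), (0.68, array([589.9, 124.1, 160.6]))]
```

View pics/s13.png

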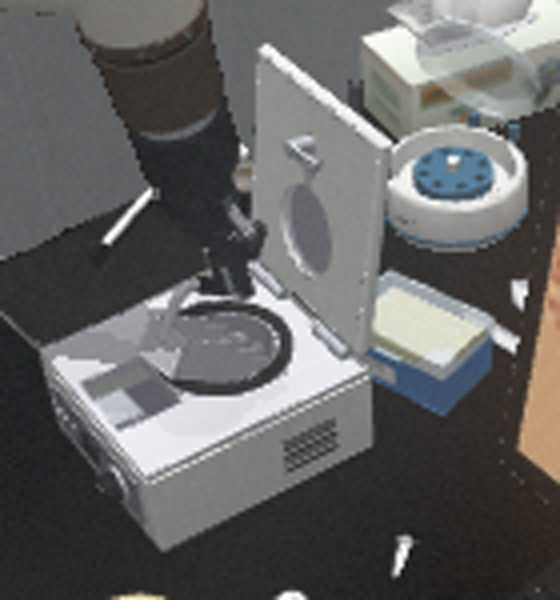

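Call:
arm_command:
  commands: [0, 0, 0.005, 0, -0.001, 0, 0.005, 0, -0.001, 0, 0.004, 0, 0, 0, 0, 0, 0, 0, 0, 0]

```text
clock: 15.15
position: [609.8, 127.8, 126.1]
ee_rot: [0.995, 0.008, 0.096, -0.012]
contact_force: [3.1, -0.8, 4.4]
gripper_width: 13.5
```

```bash
python3 -c "
from h import *
st()
snap('scene','s14',(150,40,290,190),4)
snap('top','t14',(130,110,230,230),5)
N=(580,120)
for t in('scoop','scoop_grip','scoop_lip')+tuple('ball_%d_center'%i for i in (0,)): print(t,places('scene',t,N),places('top',t,N))
"
```

```text
t 15.15 p [609.8 127.8 126.1] x [0.982 0.014 0.19 ] y [ 0.018 -1.    -0.021] z [ 0.19   0.025 -0.981] F [ 3.1 -0.8  4.4] w 13.5 j [ 0.5   0.36 -0.31  0.11 -0.72  1.01]
scoop [(0.57, array([556.5, 128.4,  95.3]))] [(0.69, array([548.7, 125.2,  92. ]))]
scoop_grip [(0.66, array([594.6, 124.5, 152.1])), (0.34, array([558. , 127.6,  91.1]))] [(0.65, array([594.7, 128.6, 152.6]))]
scoop_lip [(0.97, array([599.5, 124.5,  71.7]))] [(0.83, array([595. , 130.2,  68.8]))]
ball_0_center [(0.24, array([556.9, 128.2,  91.5]))] []
```

View pics/s14.png

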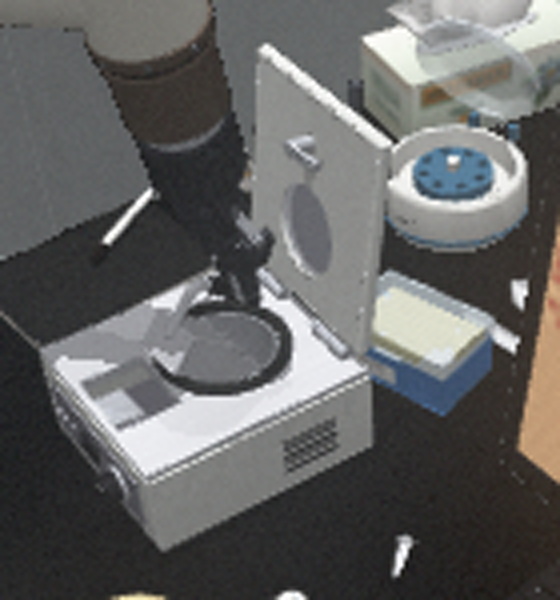

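View pics/t14.png

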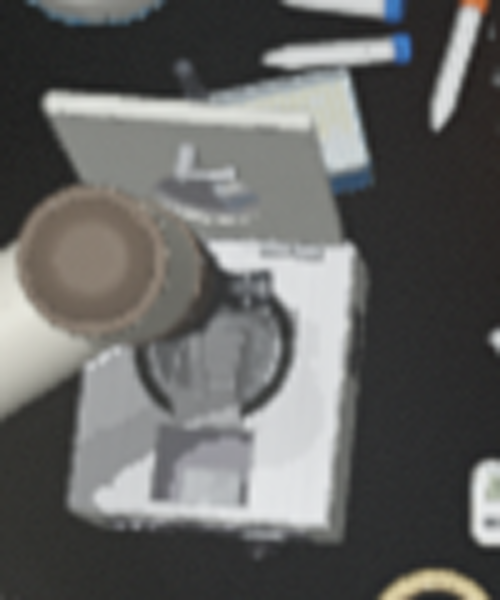

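Call:
arm_command:
  commands: [0, 0, 0, 0, 0, 0, 0, 0, -0.004, 0, -0.006, 0, -0.005, 0, -0.008, 0, -0.005, 0, -0.008, 0]
  jaw: 0.145

```text
clock: 16.15
position: [590.0, 126.9, 143.1]
ee_rot: [0.996, 0.008, 0.093, -0.011]
contact_force: [2.7, -1.1, -0.7]
gripper_width: 13.4
```

Call:
arm_command:
  commands: [-0.005, 0, -0.008, 0, -0.005, 0, -0.008, 0, -0.004, 0, -0.006, 0, -0.002, 0, -0.003, 0, 0, 0, 0, 0]

```text
clock: 16.65
position: [562.4, 125.3, 164.6]
ee_rot: [0.996, 0.007, 0.089, -0.01]
contact_force: [-0.2, -0.2, -0.0]
gripper_width: 12.9
```

```bash
python3 -c "
from h import *
st()
snap('scene','s15',(150,40,290,190),4)
snap('top','t15',(130,110,230,230),5)
N=(570,120)
for t in('scoop','scoop_grip','scoop_lip')+tuple('ball_%d_center'%i for i in (0,)): print(t,places('scene',t,N),places('top',t,N))
st()
"
```

```text
t 16.65 p [562.4 125.3 164.6] x [0.984 0.013 0.177] y [ 0.016 -1.    -0.019] z [ 0.177  0.022 -0.984] F [-0.2 -0.2 -0. ] w 12.9 j [ 0.54  0.25 -0.36  0.1  -0.8   0.98]
scoop [(0.75, array([513.6, 125.7, 130.2]))] []
scoop_grip [(0.55, array([551.1, 121.8, 188.7]))] [(0.71, array([545.8, 126.3, 189.3]))]
scoop_lip [(0.58, array([554.3, 121.2, 113. ])), (0.28, array([551.6, 123.6, 192.3]))] [(0.83, array([551.5, 127.8, 104.4]))]
ball_0_center [(0.42, array([512.4, 124.3, 130.9])), (0.21, array([565.1, 124.4,   2.8]))] []
t 17.15 p [563.5 125.3 164.3] x [0.984 0.013 0.178] y [ 0.016 -1.    -0.019] z [ 0.178  0.022 -0.984] F [-0.9 -0.1  1.1] w 13.3 j [ 0.54  0.25 -0.36  0.1  -0.8   0.98]
```

View pics/s15.png

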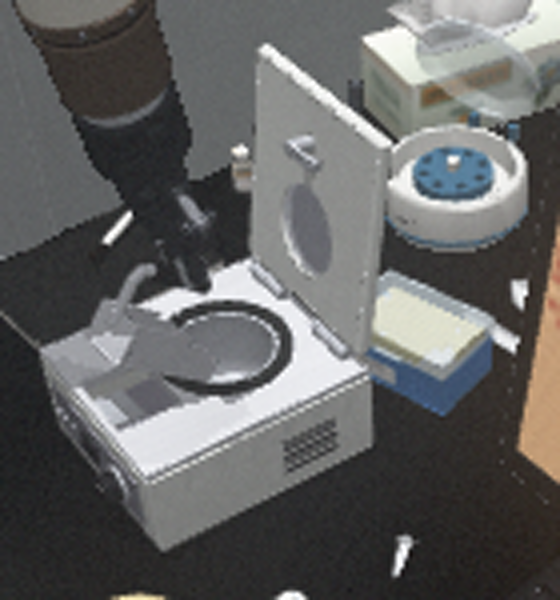

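View pics/t15.png

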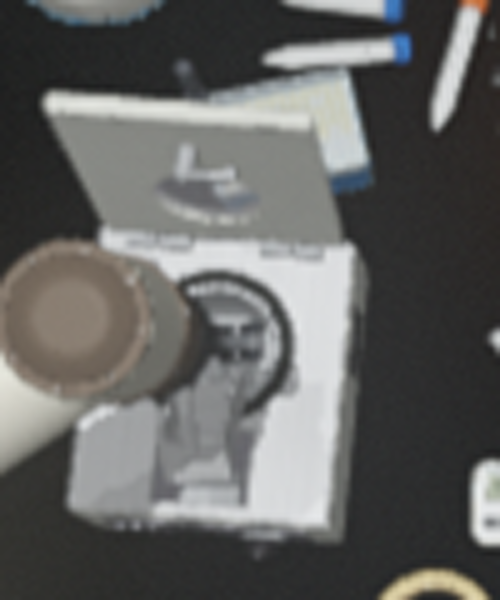

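Call:
arm_command:
  commands: [-0.003, 0, 0.005, 0, -0.004, 0, 0.005, 0, -0.007, 0, -0.002, 0, -0.007, 0, -0.003, 0, -0.007, 0, -0.003, 0]
  jaw: 0.155

```text
clock: 17.65
position: [547.0, 126.8, 167.7]
ee_rot: [0.995, 0.01, 0.103, -0.013]
contact_force: [0.6, -0.8, -0.4]
gripper_width: 13.6
```

```bash
python3 -c "
from h import *
st()
snap('scene','s16',(150,40,290,190),4)
N=(540,120)
for t in('scoop','scoop_grip','scoop_lip'): print(t,places('scene',t,N))
st()
"
```

```text
t 17.65 p [547.  126.8 167.7] x [0.979 0.017 0.205] y [ 0.022 -0.999 -0.023] z [ 0.205  0.027 -0.978] F [ 0.6 -0.8 -0.4] w 13.6 j [ 0.57  0.21 -0.42  0.13 -0.75  0.94]
scoop [(0.56, array([500.9, 126.7, 124.8]))]
scoop_grip [(0.74, array([534.6, 123.6, 190.7])), (0.24, array([505.7, 124.5, 126.3]))]
scoop_lip [(0.74, array([546.3, 125.2, 115.4]))]
t 17.85 p [547.  126.8 167.7] x [0.979 0.018 0.205] y [ 0.023 -0.999 -0.022] z [ 0.204  0.027 -0.979] F [ 0.5 -0.3  1.4] w 13.6 j [ 0.57  0.21 -0.42  0.13 -0.76  0.94]
```

View pics/s16.png

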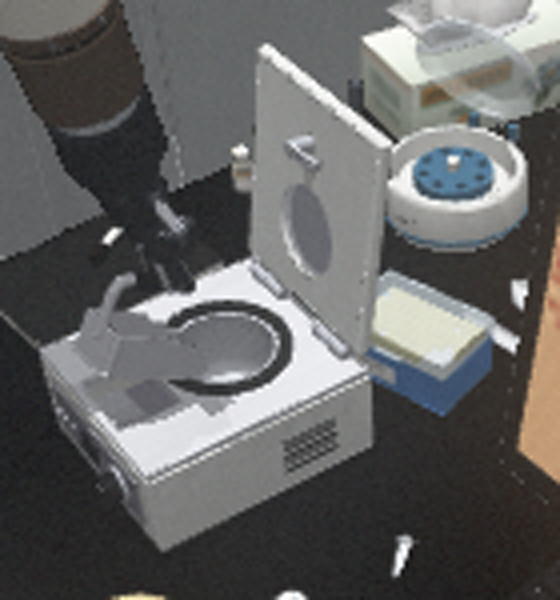

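Call:
arm_command:
  commands: [-0.004, 0, 0.004, 0, -0.004, 0, 0.004, 0, -0.007, 0, 0.0, 0, -0.008, 0, -0.001, 0, -0.008, 0, -0.001, 0]

```text
clock: 18.35
position: [527.5, 127.9, 166.0]
ee_rot: [0.993, 0.013, 0.115, -0.014]
contact_force: [0.7, -1.2, 2.5]
gripper_width: 13.7
```

```bash
python3 -c "
from h import *
st()
snap('scene','s17',(150,40,290,190),4)
N=(520,120)
for t in('scoop','scoop_grip','scoop_lip'): print(t,places('scene',t,N))
"
```

```text
t 18.35 p [527.5 127.9 166. ] x [0.973 0.022 0.229] y [ 0.028 -0.999 -0.024] z [ 0.228  0.03  -0.973] F [ 0.7 -1.2  2.5] w 13.7 j [ 0.6   0.17 -0.5   0.16 -0.7   0.89]
scoop [(0.59, array([502.6, 130.8, 121.4]))]
scoop_grip [(0.78, array([514.5, 125. , 191.2]))]
scoop_lip [(0.85, array([551.6, 125.2, 120. ]))]
```

View pics/s17.png

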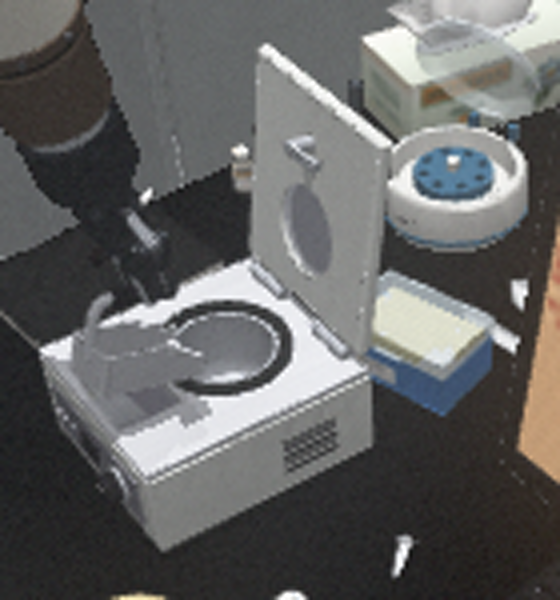

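Call:
arm_command:
  commands: [-0.004, 0, 0.003, 0, -0.005, 0, 0.003, 0, -0.006, 0, 0.0, 0, -0.006, 0, 0, 0, -0.004, 0, 0, 0]

```text
clock: 19.05
position: [510.7, 128.9, 161.9]
ee_rot: [0.992, 0.015, 0.122, -0.014]
contact_force: [1.8, -0.5, 1.6]
gripper_width: 13.4
```

```bash
python3 -c "
from h import *
st()
snap('scene','s18',(150,40,290,190),4)
N=(510,120)
for t in('scoop','scoop_grip','scoop_lip'): print(t,places('scene',t,N))
"
```

```text
t 19.05 p [510.7 128.9 161.9] x [0.97  0.026 0.243] y [ 0.032 -0.999 -0.024] z [ 0.242  0.031 -0.97 ] F [ 1.8 -0.5  1.6] w 13.4 j [ 0.62  0.14 -0.56  0.19 -0.66  0.84]
scoop [(0.66, array([499.2, 130.7, 112.4]))]
scoop_grip [(0.71, array([500.2, 125.4, 188.4]))]
scoop_lip []
```

View pics/s18.png

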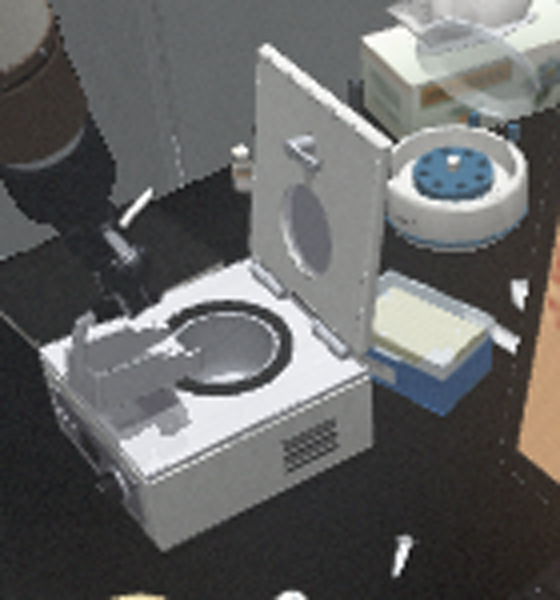

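Call:
arm_command:
  commands: [0, 0, 0, 0, 0, 0, 0, 0, 0.003, 0, -0.01, 0, 0.003, 0.005, -0.015, 0, 0, 0.015, -0.008, 0]
  jaw: 0

```text
clock: 19.75
position: [505.8, 107.6, 189.6]
ee_rot: [0.993, 0.015, 0.115, -0.011]
contact_force: [0.2, 0.1, -1.0]
gripper_width: 11.6
```

Call:
arm_command:
  commands: [0, 0.025, -0.001, 0, -0.001, 0.035, -0.001, 0, -0.001, 0.035, -0.001, 0, -0.001, 0.035, -0.001, 0, -0.001, 0.035, -0.001, 0]

```text
clock: 20.25
position: [501.2, -59.5, 183.3]
ee_rot: [0.994, 0.017, 0.108, -0.013]
contact_force: [1.5, 0.5, -0.6]
gripper_width: 12.1
```

```bash
python3 -c "
from h import *
st()
snap('scene','s19')
snap('top','t19',(130,110,230,230),5)
"
```

```text
t 20.25 p [501.2 -59.5 183.3] x [0.976 0.031 0.214] y [ 0.037 -0.999 -0.021] z [ 0.213  0.029 -0.977] F [ 1.5  0.5 -0.6] w 12.1 j [ 0.22  0.09 -0.49  0.03 -0.78  1.37]
```

View pics/s19.png

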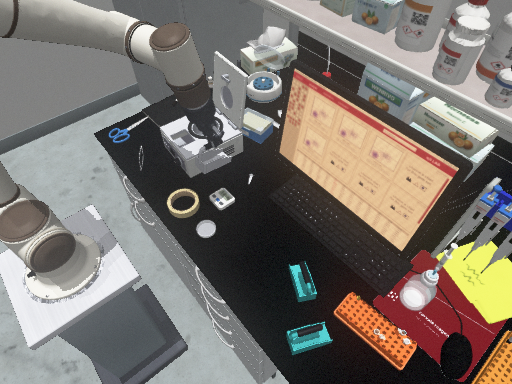

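View pics/t19.png

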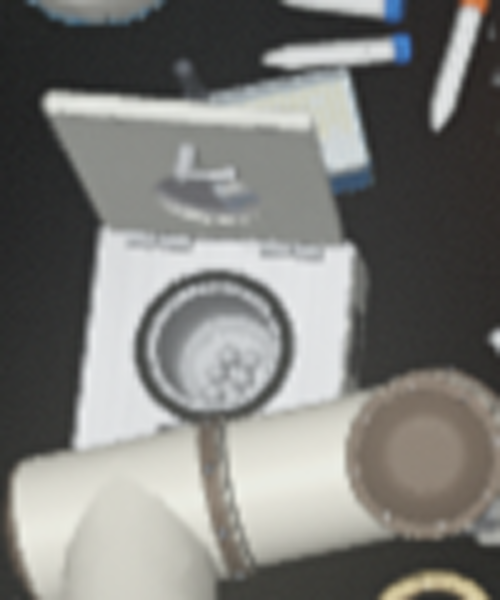

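Call:
arm_command:
  commands: [-0.001, 0.035, 0, 0, -0.001, 0.035, 0, 0, -0.001, 0.035, 0.002, 0, -0.001, 0.035, 0.005, 0, -0.001, 0.025, 0.01, 0]

```text
clock: 20.85
position: [502.9, -226.0, 155.7]
ee_rot: [0.994, 0.016, 0.103, -0.015]
contact_force: [0.3, 0.4, -1.3]
gripper_width: 12.0
```

Call:
arm_command:
  commands: [-0.002, 0.012, 0.02, 0, -0.003, 0.005, 0.025, 0, -0.003, 0, 0.02, 0, -0.002, 0, 0.01, 0, 0, 0, 0, 0]

```text
clock: 21.35
position: [505.7, -240.8, 69.1]
ee_rot: [0.995, 0.012, 0.096, -0.018]
contact_force: [-0.8, 0.1, -1.3]
gripper_width: 12.1
```

```bash
python3 -c "
from h import *
st()
snap('scene','s20',(230,150,350,270),5)
snap('top','t20',(130,110,230,230),5)
N=(500,-260)
for t in('scoop','scoop_grip','scoop_lip'): print(t,places('scene',t,N),places('top',t,N))
st()
"
```

```text
t 21.35 p [ 505.7 -240.8   69.1] x [0.981 0.021 0.192] y [ 0.028 -0.999 -0.034] z [ 0.191  0.039 -0.981] F [-0.8  0.1 -1.3] w 12.1 j [-0.2   0.36 -0.41 -0.13 -0.63  1.9 ]
scoop [(0.78, array([ 494. , -239.3,   18.4]))] [(0.36, array([ 483.6, -237.9,   21.4]))]
scoop_grip [(0.73, array([ 499.4, -246.4,   94.3]))] [(0.4, array([ 494.8, -242. ,   95.6]))]
scoop_lip [(0.58, array([ 540.7, -240.1,   24.8]))] []
t 21.75 p [ 507.7 -241.7   72.7] x [0.98  0.022 0.199] y [ 0.029 -0.999 -0.032] z [ 0.198  0.037 -0.979] F [-0.5 -0.1 -1.3] w 11.8 j [-0.2   0.35 -0.41 -0.13 -0.63  1.9 ]
```

View pics/s20.png

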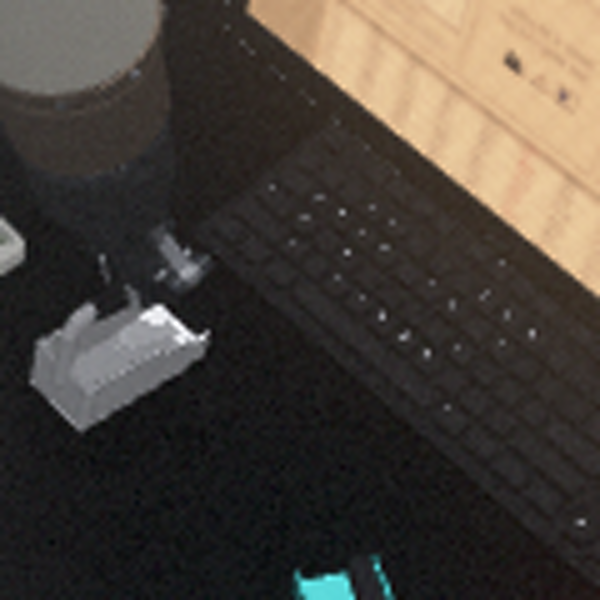

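View pics/t20.png

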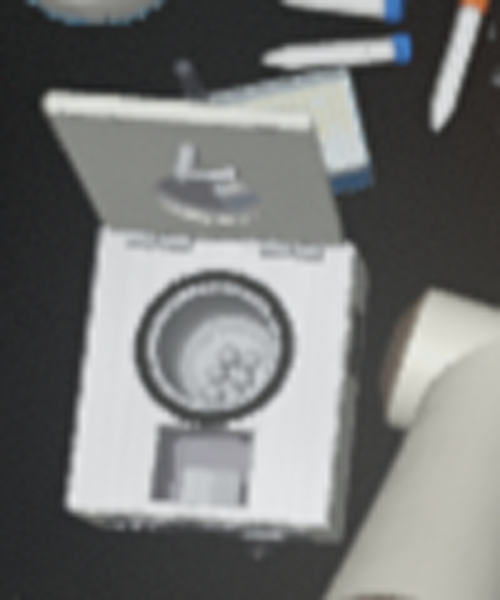

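Call:
arm_command:
  commands: [-0.001, 0, 0.005, 0, -0.001, 0, 0.006, 0, -0.001, 0, 0.005, 0, 0, 0, 0.003, 0, 0, 0, 0.001, 0]
  jaw: 0.15

```text
clock: 22.25
position: [509.0, -241.5, 55.7]
ee_rot: [0.995, 0.014, 0.101, -0.016]
contact_force: [-5.3, 1.5, 10.9]
gripper_width: 12.7
```

```bash
python3 -c "
from h import *
st()
snap('scene','s21',(230,150,350,270),5)
N=(500,-260)
for t in('scoop','scoop_grip','scoop_lip'): print(t,places('scene',t,N))
st()
"
```

```text
t 22.25 p [ 509.  -241.5   55.7] x [0.979 0.025 0.201] y [ 0.031 -0.999 -0.03 ] z [ 0.201  0.036 -0.979] F [-5.3  1.5 10.9] w 12.7 j [-0.2   0.38 -0.42 -0.14 -0.59  1.91]
scoop [(0.7, array([ 496.6, -239.8,    8.9]))]
scoop_grip [(0.69, array([ 499.2, -244.7,   80.8]))]
scoop_lip [(0.8, array([ 541.3, -244.3,   16.1]))]
t 22.45 p [ 509.  -241.5   55.7] x [0.979 0.024 0.202] y [ 0.031 -0.999 -0.03 ] z [ 0.201  0.036 -0.979] F [-4.9  1.4 10.9] w 12.7 j [-0.2   0.38 -0.42 -0.14 -0.59  1.91]
```

View pics/s21.png

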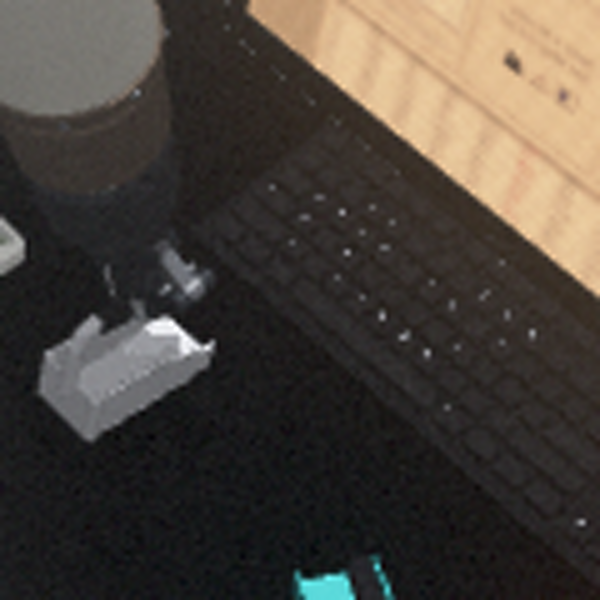

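Front edge is on the bench, rear about 8 mm up. I relieve the force, open gently, and retreat upward.

Call:
arm_command:
  commands: [0, 0, -0.001, 0, 0, 0, 0, 0, 0, 0, 0, 0, 0, 0, 0, 0, 0, 0, 0, 0]
  jaw: 0.22

```text
clock: 22.95
position: [509.4, -241.8, 56.4]
ee_rot: [0.995, 0.014, 0.102, -0.016]
contact_force: [1.1, 0.1, 0.0]
gripper_width: 18.9
```

Call:
arm_command:
  commands: [0, 0, 0, 0, 0, 0, 0, 0, 0, 0, 0, 0, 0, 0, 0, 0, 0, 0, -0.005, 0]
  jaw: 0.7

```text
clock: 23.45
position: [507.8, -241.7, 60.2]
ee_rot: [0.995, 0.014, 0.1, -0.017]
contact_force: [-1.4, -0.7, 0.4]
gripper_width: 59.9
```

Call:
arm_command:
  commands: [0, 0, -0.01, 0, 0, 0, -0.02, 0, 0, 0, -0.03, 0, 0, 0, -0.03, 0, 0, 0, -0.03, 0]

```text
clock: 23.95
position: [480.7, -245.7, 180.9]
ee_rot: [0.995, 0.014, 0.097, -0.017]
contact_force: [1.0, -0.2, -0.5]
gripper_width: 60.1
```

```bash
python3 -c "
from h import *
st()
snap('scene','s22',(230,150,350,270),5)
N=(500,-250)
for t in('scoop','scoop_grip','scoop_lip'): print(t,places('scene',t,N))
snap('top','t22',(130,110,230,230),5)
"
```

```text
t 23.95 p [ 480.7 -245.7  180.9] x [0.981 0.024 0.193] y [ 0.031 -0.999 -0.032] z [ 0.192  0.037 -0.981] F [ 1.  -0.2 -0.5] w 60.1 j [-0.22  0.19 -0.32 -0.1  -0.88  1.88]
scoop [(0.77, array([ 493.3, -239.1,    2. ]))]
scoop_grip [(0.95, array([ 484.7, -244.7,   76.9]))]
scoop_lip [(0.64, array([ 542.2, -243.5,   17.5]))]
```

View pics/s22.png

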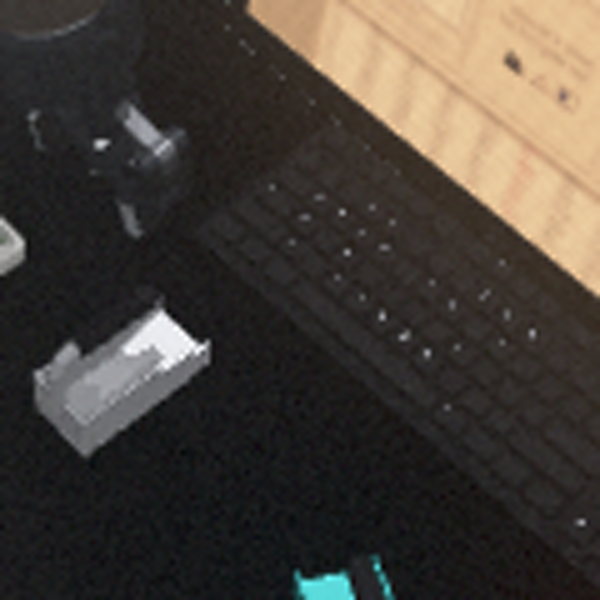

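View pics/t22.png

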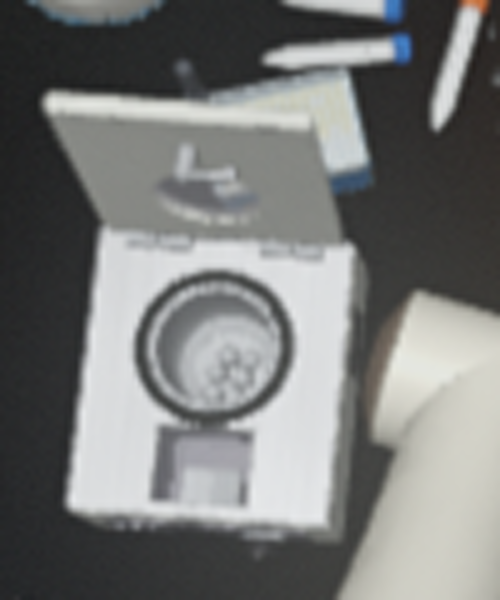

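Call:
arm_command:
  commands: [0.01, -0.02, -0.02, 0, 0.013, -0.04, -0.02, 0, 0.013, -0.04, -0.02, 0, 0.013, -0.04, -0.02, 0, 0.013, -0.04, -0.02, 0]
  jaw: 0

```text
clock: 24.7
position: [513.7, -65.7, 287.3]
ee_rot: [0.996, 0.008, 0.085, -0.019]
contact_force: [0.9, 0.0, -0.1]
gripper_width: 0.1
```

Call:
arm_command:
  commands: [0.013, -0.04, -0.02, 0, 0.013, -0.04, -0.02, 0, 0.013, -0.04, -0.015, 0, 0.013, -0.04, -0.01, 0, 0.01, -0.04, -0.005, 0]

```text
clock: 25.2
position: [558.5, 141.3, 373.1]
ee_rot: [0.997, 0.008, 0.081, -0.018]
contact_force: [0.4, -0.9, -0.8]
gripper_width: 0.0
```

```bash
python3 -c "
from h import *
st()
for c in('scene','top'):
  arm.get_image(c)
  for t in('lid_edge','lid_axis','tee_bar'): print(c,t,places(c,t,(680,120),80))
"
```

```text
t 25.2 p [558.5 141.3 373.1] x [0.987 0.014 0.162] y [ 0.019 -0.999 -0.034] z [ 0.162  0.036 -0.986] F [ 0.4 -0.9 -0.8] w 0.0 j [ 0.56  0.14  0.04  0.06 -1.32  1.02]
scene lid_edge [(0.94, array([696.6, 120.6, 299.8]))]
scene lid_axis [(0.94, array([662.2, 122.3, 104.7]))]
scene tee_bar [(0.53, array([724.6, 115. , 252.6]))]
top lid_edge [(0.83, array([692.6, 121.4, 297.4]))]
top lid_axis [(0.8, array([653.5, 117.3,  99.5]))]
top tee_bar [(0.44, array([714. , 117.7, 254.5])), (0.43, array([652.6, 122.1, 102.6]))]
```

Call:
arm_command:
  commands: [0.03, -0.006, 0.005, 0, 0.04, -0.006, 0.006, 0, 0.04, -0.006, 0.006, 0, 0.04, -0.004, 0.006, 0, 0.035, 0, 0.006, 0]

```text
clock: 26.1
position: [746.3, 156.5, 380.4]
ee_rot: [0.996, 0.005, 0.084, -0.019]
contact_force: [1.5, 1.0, 0.0]
gripper_width: -0.1
```

```bash
python3 -c "
from h import *
st()
"
```

```text
t 26.1 p [746.3 156.5 380.4] x [0.986 0.007 0.167] y [ 0.013 -0.999 -0.036] z [ 0.166  0.038 -0.985] F [1.5 1.  0. ] w -0.1 j [ 0.43  0.5   0.58  0.04 -1.48  1.15]
```

Call:
arm_command:
  commands: [-0.002, -0.004, 0.025, 0, -0.003, -0.004, 0.03, 0, -0.004, -0.002, 0.03, 0, -0.003, 0, 0.02, 0, 0, 0, 0, 0]

```text
clock: 26.6
position: [757.9, 162.5, 265.5]
ee_rot: [0.997, -0.001, 0.082, -0.017]
contact_force: [0.0, 0.3, -0.3]
gripper_width: -0.1
```

```bash
python3 -c "
from h import *
st()
snap('scene','s23',(150,20,290,170),4)
snap('top','t23',(130,90,230,210),5)
st()
"
```

```text
t 26.6 p [757.9 162.5 265.5] x [ 0.987 -0.005  0.162] y [ 0.    -0.999 -0.034] z [ 0.163  0.034 -0.986] F [ 0.   0.3 -0.3] w -0.1 j [ 0.43  0.53  0.36  0.04 -1.24  1.12]
t 26.7 p [759.6 162.9 270.2] x [ 0.986 -0.005  0.169] y [ 0.001 -0.999 -0.036] z [ 0.17   0.035 -0.985] F [ 0.3 -0.2  0.4] w 0.4 j [ 0.43  0.53  0.37  0.04 -1.24  1.12]
```

View pics/s23.png

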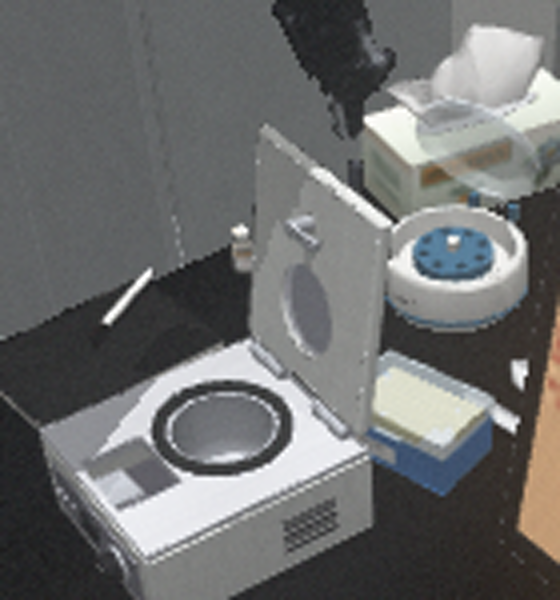

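View pics/t23.png

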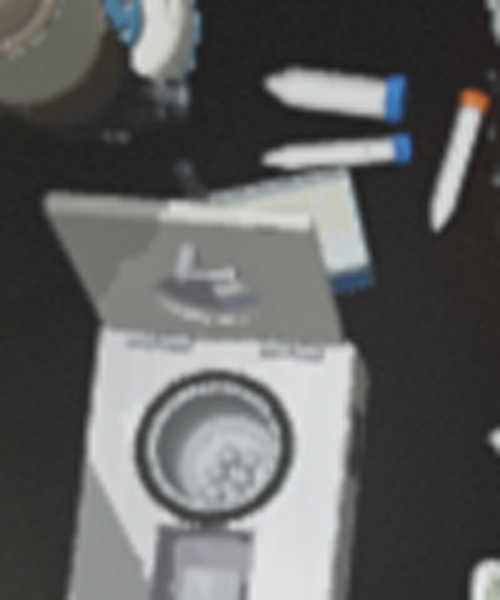

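Call:
arm_command:
  commands: [-0.015, 0, 0, 0, -0.018, 0, 0, 0, -0.018, 0, -0.001, 0, -0.018, 0, -0.001, 0, -0.018, 0, -0.001, 0]

```text
clock: 27.2
position: [681.6, 163.3, 273.8]
ee_rot: [0.995, -0.003, 0.102, -0.023]
contact_force: [3.0, 0.7, 0.0]
gripper_width: 0.0
```

```bash
python3 -c "
from h import *
st()
"
```

```text
t 27.2 p [681.6 163.3 273.8] x [ 0.979 -0.01   0.203] y [-0.    -0.999 -0.046] z [ 0.203  0.045 -0.978] F [3.  0.7 0. ] w 0.0 j [ 0.49  0.37  0.11  0.06 -1.1   1.05]
```

Call:
arm_command:
  commands: [-0.018, 0, 0.001, 0, -0.018, 0, 0.001, 0, -0.018, 0, 0.001, 0, -0.018, 0, 0.001, 0, -0.018, 0, 0.001, 0]

```text
clock: 27.7
position: [601.0, 166.3, 268.5]
ee_rot: [0.992, -0.003, 0.12, -0.031]
contact_force: [1.5, 0.6, 1.3]
gripper_width: 0.2
```

```bash
python3 -c "
from h import *
st()
snap('scene','s24',(150,20,290,170),4)
"
```

```text
t 27.7 p [601.  166.3 268.5] x [ 0.971 -0.013  0.239] y [ 0.001 -0.998 -0.061] z [ 0.239  0.06  -0.969] F [1.5 0.6 1.3] w 0.2 j [ 0.57  0.22 -0.14  0.1  -0.98  0.95]
```

View pics/s24.png

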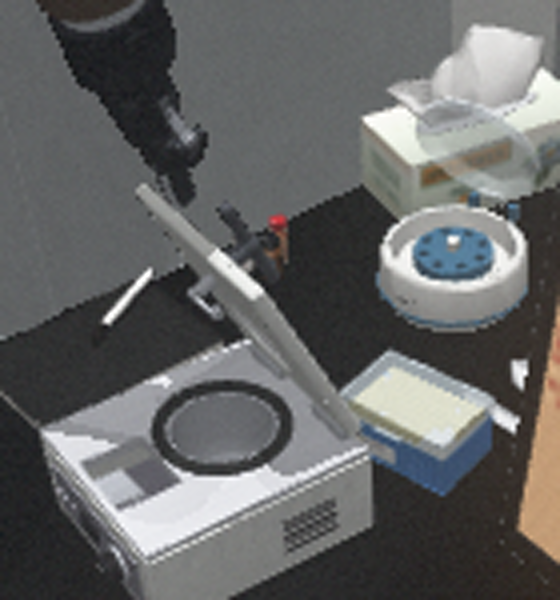

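Call:
arm_command:
  commands: [-0.018, 0, 0.001, 0, -0.018, 0, 0.001, 0, -0.015, 0, 0, 0, 0, 0, 0, 0, 0, 0, -0.01, 0]

```text
clock: 28.25
position: [548.8, 166.2, 275.3]
ee_rot: [0.991, -0.003, 0.128, -0.035]
contact_force: [0.2, 0.5, -0.6]
gripper_width: -0.1
```

Call:
arm_command:
  commands: [0, 0, -0.02, 0, 0, 0, -0.01, 0, 0, 0, 0, 0, 0, 0, 0, 0, 0, 0, 0, 0]

```text
clock: 28.75
position: [544.8, 164.6, 312.4]
ee_rot: [0.99, -0.004, 0.133, -0.037]
contact_force: [-0.6, -0.0, -0.4]
gripper_width: -0.2
```

Call:
arm_command:
  commands: [0, 0, 0, 0, 0, 0, 0, 0, 0, 0, 0, 0, 0, 0, 0, 0, 0, 0, 0, 0]

```text
clock: 29.25
position: [544.4, 164.3, 309.4]
ee_rot: [0.991, -0.004, 0.13, -0.036]
contact_force: [-0.1, -0.1, 0.7]
gripper_width: -0.2
```

```bash
python3 -c "
from h import *
st()
snap('scene','s25',(150,20,290,170),4)
for t in('lid_edge','lid_axis','tee_bar'): print(t,places('scene',t,(580,120),150))
"
```

```text
t 29.25 p [544.4 164.3 309.4] x [ 0.966 -0.018  0.258] y [ 0.001 -0.997 -0.072] z [ 0.259  0.07  -0.963] F [-0.1 -0.1  0.7] w -0.2 j [ 0.63  0.08 -0.21  0.11 -1.02  0.88]
lid_edge [(0.64, array([502.5, 133.3, 219.6]))]
lid_axis [(0.94, array([661. , 118.9, 107.2]))]
tee_bar [(0.41, array([552.9, 130.1, 224.7]))]
```

View pics/s25.png

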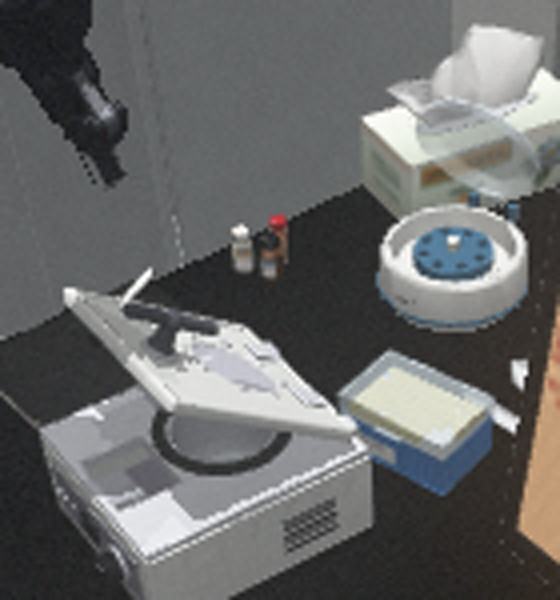

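Call:
arm_command:
  commands: [-0.02, 0.013, 0.014, 0, -0.02, 0.013, 0.015, 0, -0.02, 0.013, 0.015, 0, -0.019, 0.013, 0.015, 0, -0.01, 0.01, 0.008, 0]

```text
clock: 29.95
position: [476.2, 108.8, 216.8]
ee_rot: [0.99, -0.004, 0.134, -0.038]
contact_force: [0.2, 0.0, -0.0]
gripper_width: -0.1
```

```bash
python3 -c "
from h import *
st()
snap('scene','s26',(140,60,260,180),5)
snap('top','t26',(120,110,230,230),5)
for c in('scene','top'):
  for t in('lid_edge','lid_axis','tee_bar'): print(c,t,places(c,t,(580,120),150))
st()
"
```

```text
t 29.95 p [476.2 108.8 216.8] x [ 0.964 -0.018  0.264] y [ 0.003 -0.997 -0.076] z [ 0.265  0.074 -0.961] F [ 0.2  0.  -0. ] w -0.1 j [ 0.62 -0.01 -0.55  0.14 -0.76  0.86]
scene lid_edge [(0.62, array([463.2, 135.4, 114.6]))]
scene lid_axis [(0.65, array([662.2, 122.4, 107.4]))]
scene tee_bar [(0.52, array([504.9, 129.2, 146.9])), (0.47, array([563.3, 126.1,   1.6]))]
top lid_edge [(0.94, array([459.8, 136.3, 114.1]))]
top lid_axis [(0.73, array([652.1, 120.8, 100.4]))]
top tee_bar [(0.44, array([497.8, 133. , 144.4]))]
t 30.35 p [479.1 110.7 219.3] x [ 0.963 -0.018  0.268] y [ 0.003 -0.997 -0.077] z [ 0.269  0.075 -0.96 ] F [ 0.2 -0.1 -0.4] w 0.0 j [ 0.62 -0.   -0.55  0.14 -0.77  0.86]
```

View pics/s26.png

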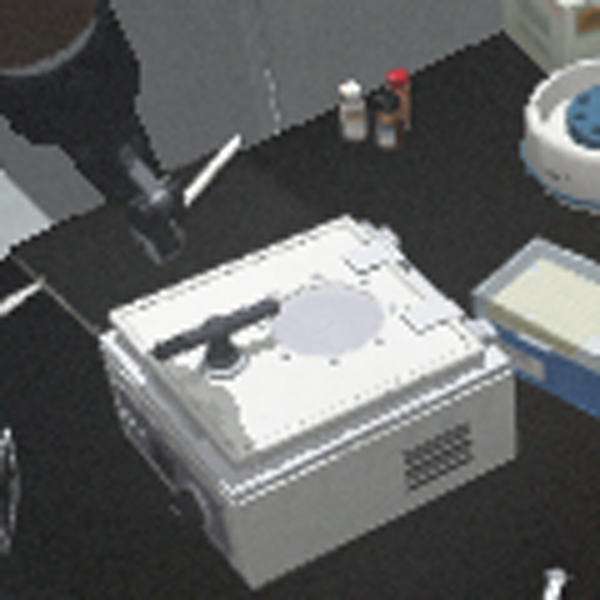

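View pics/t26.png

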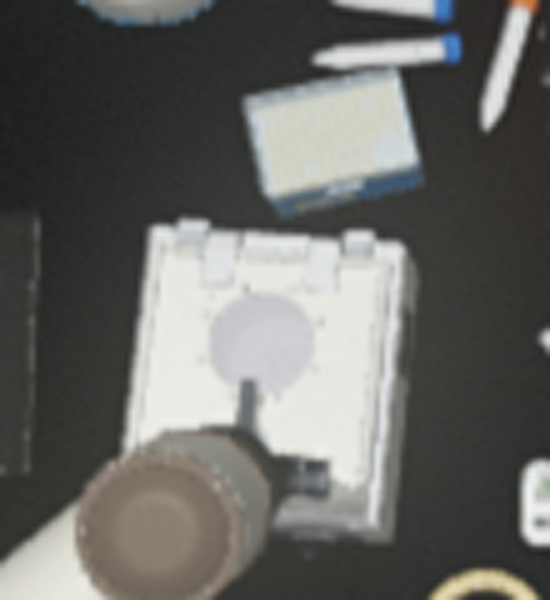

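Call:
arm_command:
  commands: [-0.008, 0.002, 0.02, 0, -0.008, 0.002, 0.022, 0, -0.008, 0.002, 0.022, 0, -0.008, 0.002, 0.016, 0, 0, 0, 0, 0]

```text
clock: 30.85
position: [474.4, 113.2, 134.7]
ee_rot: [0.989, -0.003, 0.139, -0.041]
contact_force: [0.2, 0.2, 0.7]
gripper_width: 0.1
```

```bash
python3 -c "
from h import *
st()
snap('scene','s27',(140,60,260,180),5)
snap('top','t27',(120,110,230,230),5)
st()
"
```

```text
t 30.85 p [474.4 113.2 134.7] x [ 0.961 -0.017  0.276] y [ 0.005 -0.997 -0.082] z [ 0.276  0.08  -0.958] F [0.2 0.2 0.7] w 0.1 j [ 0.63  0.09 -0.72  0.21 -0.5   0.77]
t 30.95 p [476.5 114.5 137.4] x [ 0.96  -0.017  0.281] y [ 0.007 -0.996 -0.085] z [ 0.281  0.083 -0.956] F [-0.3  0.7  0.2] w -0.2 j [ 0.63  0.08 -0.72  0.21 -0.5   0.77]
```

View pics/s27.png

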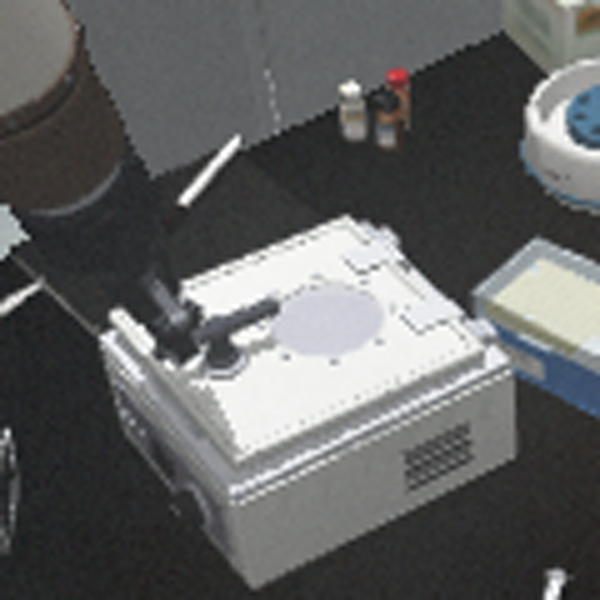

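View pics/t27.png

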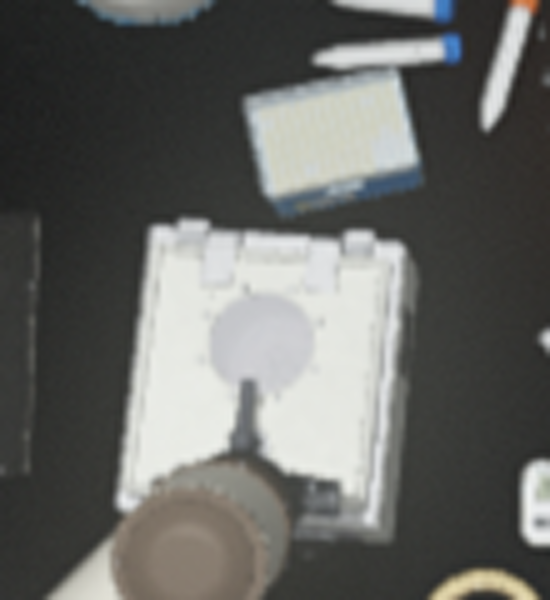

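Call:
arm_command:
  commands: [-0.005, 0.001, 0.004, 0, -0.006, 0.001, 0.005, 0, -0.001, -0.005, 0.001, 0, -0.002, -0.008, 0.001, 0, -0.002, -0.008, 0.001, 0]

```text
clock: 31.45
position: [466.7, 136.5, 126.7]
ee_rot: [0.988, -0.004, 0.146, -0.044]
contact_force: [1.3, -3.0, 2.2]
gripper_width: 0.1
```

```bash
python3 -c "
from h import *
st()
snap('scene','s28',(140,60,260,180),5)
"
```

```text
t 31.45 p [466.7 136.5 126.7] x [ 0.958 -0.02   0.288] y [ 0.006 -0.996 -0.088] z [ 0.288  0.086 -0.954] F [ 1.3 -3.   2.2] w 0.1 j [ 0.69  0.09 -0.77  0.28 -0.44  0.64]
```

View pics/s28.png

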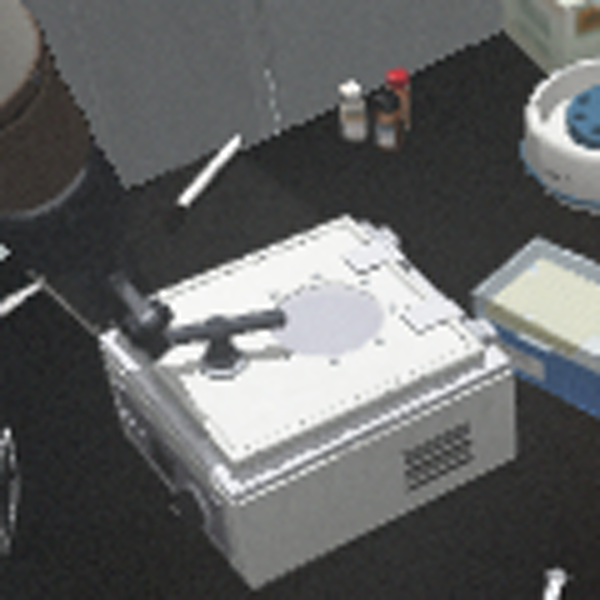

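Call:
arm_command:
  commands: [0, -0.008, 0, 0, 0.001, -0.008, 0, 0, 0.002, -0.008, 0, 0, 0.003, -0.007, 0, 0, 0.004, -0.007, 0, 0]

```text
clock: 32.0
position: [476.4, 178.1, 134.0]
ee_rot: [0.988, -0.003, 0.146, -0.045]
contact_force: [-0.4, -0.2, 0.2]
gripper_width: 0.1
```

```bash
python3 -c "
from h import *
st()
snap('scene','s29',(140,60,260,180),5)
"
```

```text
t 32.0 p [476.4 178.1 134. ] x [ 0.957 -0.019  0.289] y [ 0.008 -0.996 -0.09 ] z [ 0.289  0.088 -0.953] F [-0.4 -0.2  0.2] w 0.1 j [ 0.75  0.12 -0.72  0.3  -0.47  0.56]
```

View pics/s29.png

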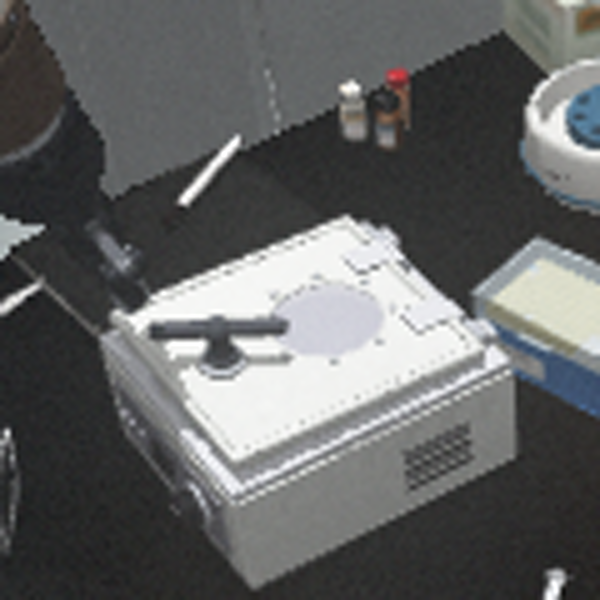

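Call:
arm_command:
  commands: [0.005, -0.001, -0.018, 0, 0.006, -0.001, -0.018, 0, -0.001, 0.02, -0.003, 0, -0.002, 0.02, -0.002, 0, -0.001, 0.015, -0.002, 0]

```text
clock: 32.55
position: [474.3, 125.6, 174.6]
ee_rot: [0.988, 0.0, 0.147, -0.046]
contact_force: [-0.6, -0.3, 0.1]
gripper_width: -0.1
```

```bash
python3 -c "
from h import *
arm.get_image('top')
st()
"
```

```text
t 32.6 p [473.6 124.1 174.3] x [ 0.957 -0.015  0.29 ] y [ 0.012 -0.996 -0.091] z [ 0.29   0.091 -0.953] F [-0.8 -0.5 -0.7] w -0.2 j [ 0.66  0.03 -0.66  0.19 -0.6   0.77]
```

Call:
arm_command:
  commands: [-0.004, 0.001, 0.012, 0, -0.005, 0.002, 0.015, 0, -0.004, 0.001, 0.012, 0, -0.001, 0, 0.004, 0, 0, 0, 0, 0]

```text
clock: 33.1
position: [474.9, 125.7, 129.1]
ee_rot: [0.988, -0.002, 0.149, -0.048]
contact_force: [-0.0, 0.0, 0.4]
gripper_width: 0.2
```

```bash
python3 -c "
from h import *
st()
snap('scene','s30',(140,60,260,180),5)
st()
"
```

```text
t 33.1 p [474.9 125.7 129.1] x [ 0.956 -0.018  0.294] y [ 0.011 -0.995 -0.094] z [ 0.294  0.093 -0.951] F [-0.   0.   0.4] w 0.2 j [ 0.65  0.09 -0.75  0.25 -0.44  0.71]
t 33.15 p [475.1 125.8 129.5] x [ 0.956 -0.018  0.294] y [ 0.011 -0.995 -0.095] z [ 0.294  0.094 -0.951] F [-0.   0.6 -0.4] w 0.5 j [ 0.65  0.09 -0.75  0.25 -0.44  0.71]
```

View pics/s30.png

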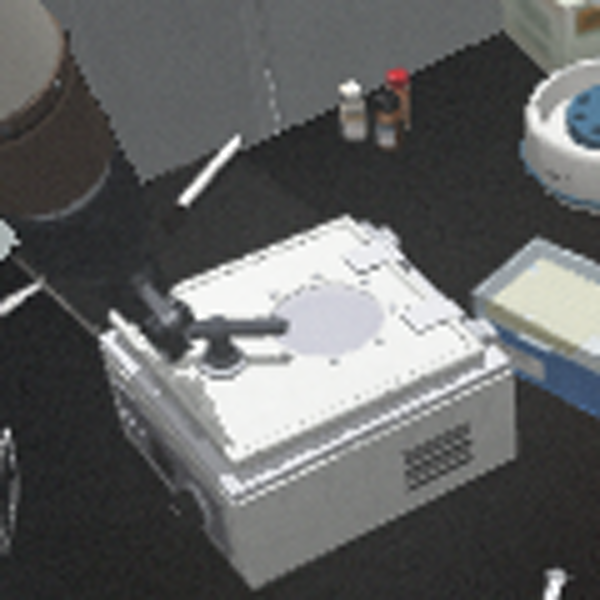

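Call:
arm_command:
  commands: [-0.002, -0.006, 0.001, 0, 0, -0.006, 0.001, 0, 0.001, -0.007, 0.002, 0, 0.002, -0.007, 0.002, 0, 0.003, -0.006, 0.002, 0]

```text
clock: 33.65
position: [482.2, 160.8, 128.7]
ee_rot: [0.987, -0.002, 0.151, -0.048]
contact_force: [-1.6, -3.5, 4.5]
gripper_width: -0.0
```

```bash
python3 -c "
from h import *
st()
snap('scene','s31',(140,60,260,180),5)
st()
"
```

```text
t 33.65 p [482.2 160.8 128.7] x [ 0.955 -0.019  0.297] y [ 0.01  -0.995 -0.095] z [ 0.298  0.094 -0.95 ] F [-1.6 -3.5  4.5] w -0.0 j [ 0.71  0.12 -0.74  0.29 -0.44  0.61]
t 33.7 p [483.1 161.9 129. ] x [ 0.954 -0.018  0.298] y [ 0.011 -0.995 -0.096] z [ 0.299  0.095 -0.95 ] F [0.1 0.1 3.7] w 0.1 j [ 0.71  0.12 -0.74  0.29 -0.43  0.61]
```

View pics/s31.png

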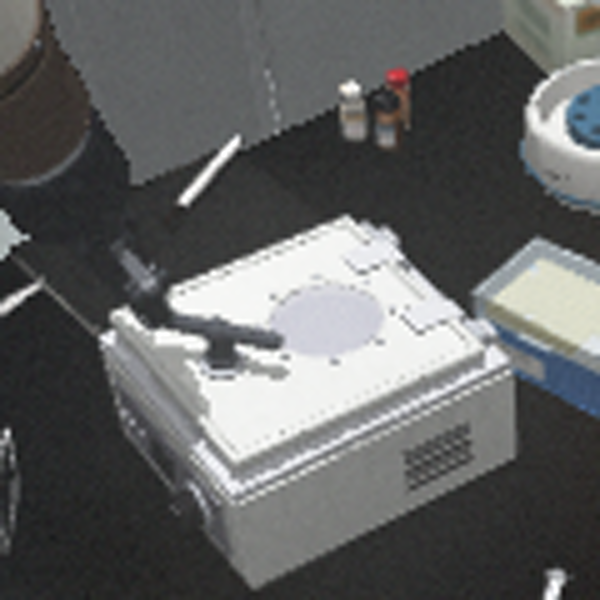

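Call:
arm_command:
  commands: [0.006, -0.001, 0.001, 0, 0.007, 0, 0.001, 0, 0.008, 0, 0.002, 0, 0.008, 0, 0.002, 0, 0.008, 0, 0.002, 0]

```text
clock: 34.2
position: [520.7, 164.7, 132.2]
ee_rot: [0.987, -0.001, 0.15, -0.049]
contact_force: [-0.0, -0.7, 0.1]
gripper_width: -0.2
```

```bash
python3 -c "
from h import *
st()
snap('scene','s32',(140,60,260,180),5)
st()
"
```

```text
t 34.2 p [520.7 164.7 132.2] x [ 0.955 -0.016  0.296] y [ 0.014 -0.995 -0.097] z [ 0.296  0.097 -0.95 ] F [-0.  -0.7  0.1] w -0.2 j [ 0.66  0.18 -0.63  0.23 -0.47  0.72]
t 34.25 p [522.2 165.3 132.5] x [ 0.955 -0.016  0.297] y [ 0.014 -0.995 -0.098] z [ 0.298  0.097 -0.95 ] F [1.7 1.  1. ] w -0.4 j [ 0.66  0.18 -0.63  0.23 -0.47  0.72]
```

View pics/s32.png

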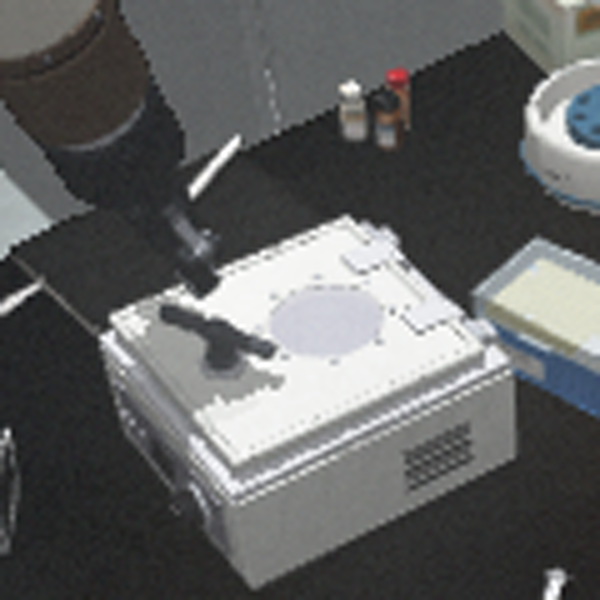

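```bash
python3 -c "
from h import *
a=ray('scene',(173.2,122.6),143);b=ray('scene',(194,130),143);print(a,b,(a+b)/2,np.degrees(np.arctan2(a[1]-b[1],-(a[0]-b[0]))))
for t in('tee_bar','lid_edge'):print(places('scene',t,(500,130)))
"
```

```text
[487.05358765 165.12099822 143.        ] [519.11012781  90.78191357 143.        ] [503.08185773 127.9514559  143.        ] 66.67330222933528
[(0.63, array([503.9, 129.6, 144.3]))]
[(0.97, array([463.7, 134.1, 113.5]))]
```

Call:
arm_command:
  commands: [0.006, -0.002, -0.019, 0, 0.006, -0.002, -0.019, 0, -0.015, 0.005, -0.005, 0, -0.018, 0.006, -0.006, 0, -0.016, 0.005, -0.005, 0]

```text
clock: 34.85
position: [468.3, 147.3, 170.6]
ee_rot: [0.988, -0.002, 0.148, -0.048]
contact_force: [0.2, 0.6, 0.1]
gripper_width: -0.4
```

```bash
python3 -c "
from h import *
arm.get_image('top');st()
"
```

```text
t 34.9 p [465.6 145.5 169.7] x [ 0.957 -0.018  0.29 ] y [ 0.009 -0.996 -0.094] z [ 0.291  0.093 -0.952] F [-2.7 -1.6 -1.1] w -0.3 j [ 0.71  0.03 -0.69  0.22 -0.58  0.68]
```

Call:
arm_command:
  commands: [-0.003, 0.001, 0.012, 0, -0.003, 0.001, 0.014, 0, -0.003, 0.001, 0.01, 0, 0, 0, 0.003, 0, 0, 0, 0, 0]

```text
clock: 35.4
position: [467.5, 146.2, 129.0]
ee_rot: [0.988, -0.002, 0.148, -0.048]
contact_force: [-0.7, 0.5, 0.6]
gripper_width: -0.4
```

```bash
python3 -c "
from h import *
st()
snap('scene','s33',(140,60,260,180),5)
"
```

```text
t 35.4 p [467.5 146.2 129. ] x [ 0.956 -0.017  0.292] y [ 0.011 -0.995 -0.096] z [ 0.292  0.095 -0.952] F [-0.7  0.5  0.6] w -0.4 j [ 0.7   0.09 -0.77  0.28 -0.44  0.63]
```

View pics/s33.png

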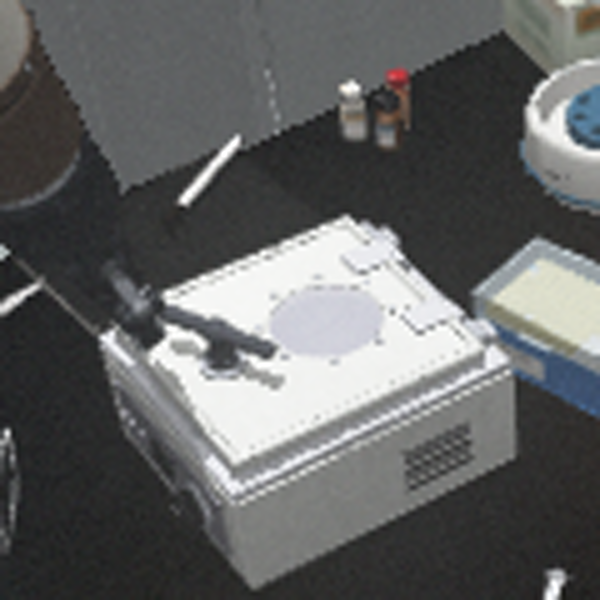

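Call:
arm_command:
  commands: [0.005, -0.001, 0.001, 0, 0.005, -0.001, 0.001, 0, 0.005, 0, 0.001, 0, 0.005, 0, 0.001, 0, 0.005, 0, 0.001, 0]

```text
clock: 35.95
position: [496.1, 149.6, 134.4]
ee_rot: [0.987, -0.001, 0.15, -0.05]
contact_force: [-0.4, -0.0, 0.7]
gripper_width: 0.1
```

```bash
python3 -c "
from h import *
st()
snap('scene','s34',(140,60,260,180),5)
"
```

```text
t 35.95 p [496.1 149.6 134.4] x [ 0.955 -0.018  0.295] y [ 0.012 -0.995 -0.099] z [ 0.296  0.098 -0.95 ] F [-0.4 -0.   0.7] w 0.1 j [ 0.67  0.13 -0.69  0.24 -0.46  0.7 ]
```

View pics/s34.png

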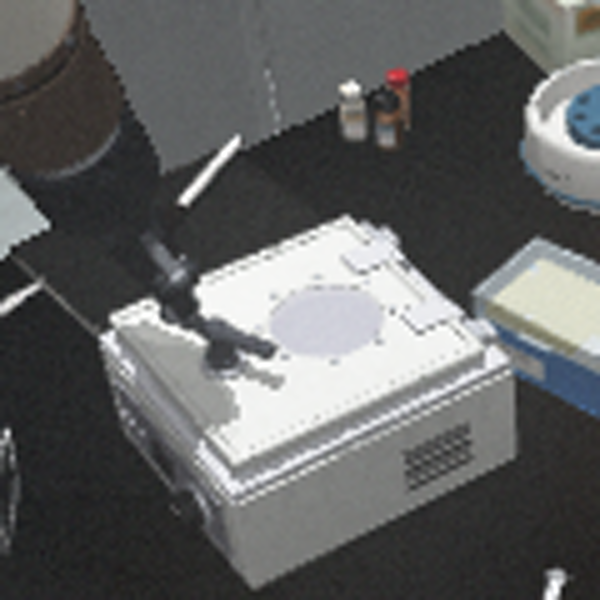

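Call:
arm_command:
  commands: [0.005, 0, 0.003, 0, 0.006, 0, 0.003, 0, 0.006, 0, 0.002, 0, 0.006, 0, 0.002, 0, 0.006, 0, 0.002, 0]

```text
clock: 36.5
position: [530.5, 150.3, 131.2]
ee_rot: [0.987, -0.001, 0.15, -0.05]
contact_force: [-0.3, -0.3, -0.1]
gripper_width: 0.0
```

```bash
python3 -c "
from h import *
st()
snap('scene','s35',(140,60,260,180),5)
"
```

```text
t 36.5 p [530.5 150.3 131.2] x [ 0.955 -0.018  0.295] y [ 0.012 -0.995 -0.099] z [ 0.296  0.098 -0.95 ] F [-0.3 -0.3 -0.1] w 0.0 j [ 0.62  0.19 -0.61  0.2  -0.48  0.78]
```

View pics/s35.png

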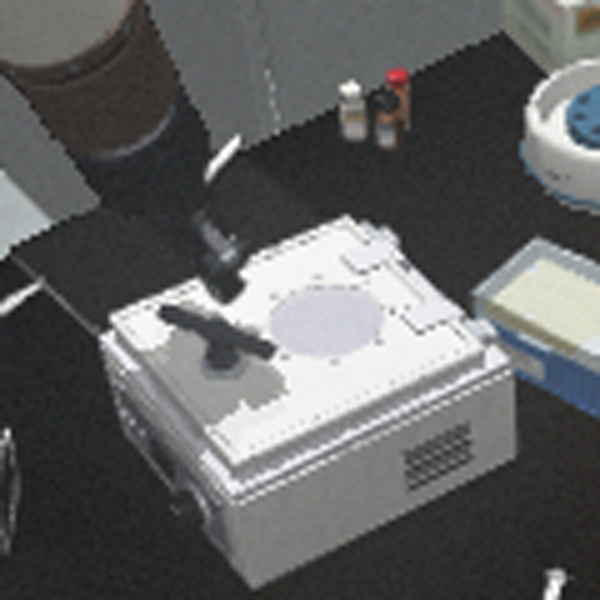

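Call:
arm_command:
  commands: [0.006, -0.002, -0.02, 0, 0.004, -0.001, -0.019, 0, -0.018, 0.001, -0.006, 0, -0.022, 0.001, -0.007, 0, -0.02, 0, -0.006, 0]

```text
clock: 37.05
position: [468.2, 147.3, 172.8]
ee_rot: [0.987, -0.003, 0.15, -0.05]
contact_force: [0.2, -0.4, 0.4]
gripper_width: 0.1
```

```bash
python3 -c "
from h import *
arm.get_image('top');st()
"
```

```text
t 37.1 p [465.2 145.9 172. ] x [ 0.956 -0.021  0.293] y [ 0.008 -0.995 -0.098] z [ 0.294  0.096 -0.951] F [-2.8 -1.3 -0.4] w -0.3 j [ 0.71  0.02 -0.69  0.22 -0.58  0.68]
```

Call:
arm_command:
  commands: [-0.003, 0.001, 0.013, 0, -0.004, 0.001, 0.016, 0, -0.003, 0.001, 0.012, 0, -0.001, 0, 0.005, 0, 0, 0, 0.001, 0]

```text
clock: 37.6
position: [469.1, 148.6, 124.4]
ee_rot: [0.987, -0.002, 0.151, -0.051]
contact_force: [0.3, 0.3, 0.8]
gripper_width: -0.2
```

Call:
arm_command:
  commands: [0.005, -0.001, 0.002, 0, 0.005, -0.001, 0.002, 0, 0.005, 0, 0.002, 0, 0.005, 0, 0.002, 0, 0.004, 0, 0.0015, 0]

```text
clock: 38.1
position: [495.3, 150.6, 124.7]
ee_rot: [0.987, -0.002, 0.15, -0.05]
contact_force: [-15.3, 1.7, 12.8]
gripper_width: 0.2
```

```bash
python3 -c "
from h import *
st()
snap('scene','s36',(140,60,260,180),5)
"
```

```text
t 38.1 p [495.3 150.6 124.7] x [ 0.955 -0.02   0.295] y [ 0.01  -0.995 -0.099] z [ 0.296  0.098 -0.95 ] F [-15.3   1.7  12.8] w 0.2 j [ 0.67  0.14 -0.71  0.26 -0.43  0.68]
```

View pics/s36.png

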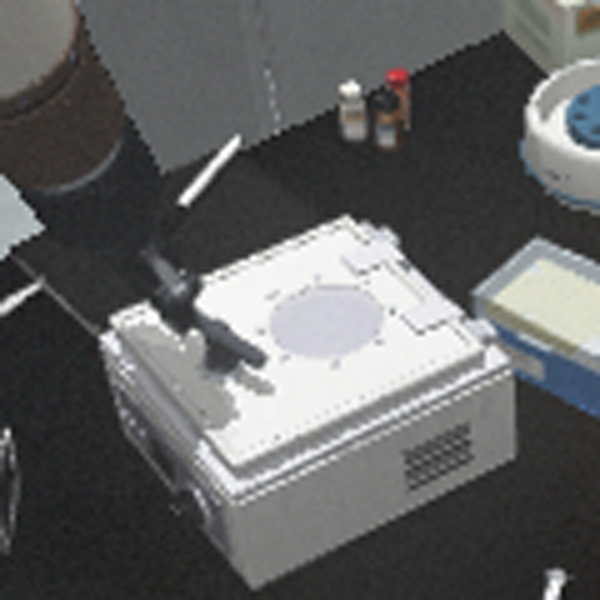

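Call:
arm_command:
  commands: [0.004, 0, 0.001, 0, 0.005, 0, 0.001, 0, 0.005, 0, 0.001, 0, 0, 0, 0, 0, 0, 0, 0, 0]

```text
clock: 38.65
position: [509.6, 149.6, 130.2]
ee_rot: [0.988, -0.003, 0.15, -0.049]
contact_force: [0.2, 0.4, -0.2]
gripper_width: 0.0
```

```bash
python3 -c "
from h import *
st()
"
```

```text
t 38.65 p [509.6 149.6 130.2] x [ 0.955 -0.021  0.295] y [ 0.008 -0.995 -0.099] z [ 0.296  0.097 -0.95 ] F [ 0.2  0.4 -0.2] w 0.0 j [ 0.65  0.16 -0.66  0.23 -0.46  0.72]
```

Call:
arm_command:
  commands: [0.003, -0.006, -0.02, 0, -0.01, -0.015, -0.03, 0, -0.02, -0.025, -0.035, 0, -0.03, -0.02, -0.03, 0, -0.03, 0, -0.03, 0]

```text
clock: 39.15
position: [384.2, 205.7, 250.7]
ee_rot: [0.988, -0.007, 0.148, -0.048]
contact_force: [-1.1, 0.5, 0.3]
gripper_width: 0.3
```

```bash
python3 -c "
from h import *
st()
snap('scene','s37',(140,60,260,180),5)
snap('top','t37',(120,110,230,230),5)
for t in('tee_bar','lid_edge'):print(places('scene',t,(500,130)),places('top',t,(500,130)))
"
```

```text
t 39.15 p [384.2 205.7 250.7] x [ 0.956 -0.029  0.291] y [-0.001 -0.995 -0.097] z [ 0.293  0.092 -0.952] F [-1.1  0.5  0.3] w 0.3 j [ 1.02 -0.16 -0.65  0.27 -0.85  0.39]
[(0.5, array([502.5, 132. , 143.4]))] [(0.47, array([500.1, 130.1, 145. ]))]
[(0.69, array([461.6, 136. , 114. ]))] [(0.65, array([458.1, 137.3, 111.5]))]
```

View pics/s37.png

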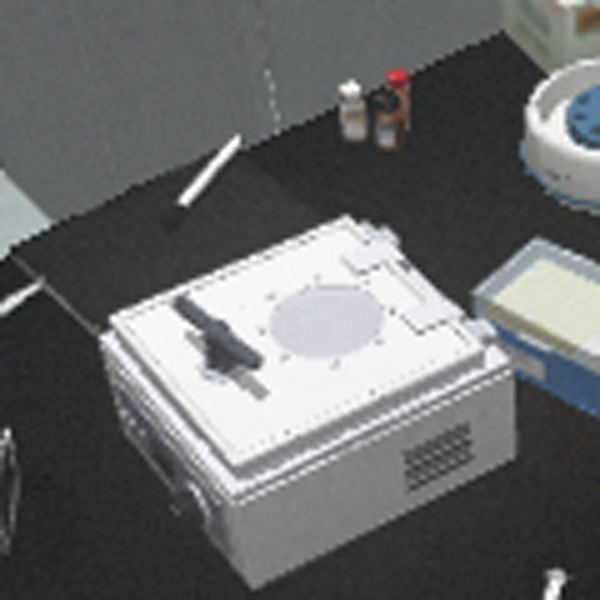

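View pics/t37.png

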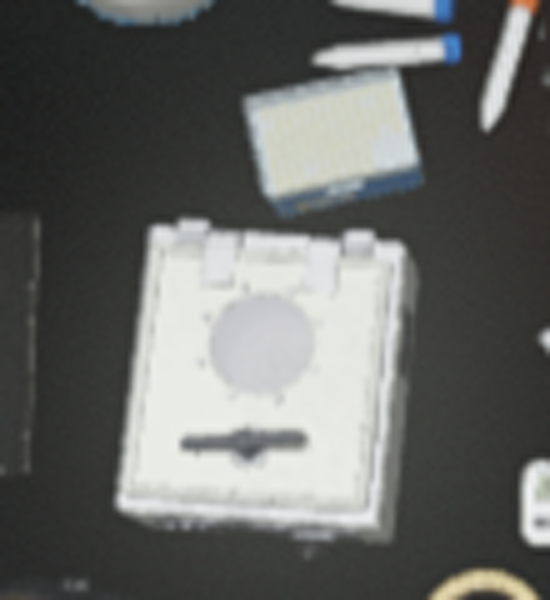

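```bash
python3 -c "
from h import *
im=arm.get_image('top');g=im.max(2).astype(float)
# bar dark pixels in the region
u=pix('top',(501,131,143));print(u)
m=np.zeros(g.shape,bool)
x0,y0=int(u[0]),int(u[1]); sub=g[y0-6:y0+7,x0-18:x0+19]
ys,xs=np.nonzero(sub<110); P=np.array([ray('top',(x+x0-18,y+y0-6),148)[:2] for x,y in zip(xs,ys)])
w=(110-sub[ys,xs]);print(len(xs))
C=np.cov(P.T,aweights=w);e,v=np.linalg.eigh(C);print(np.average(P,axis=0,weights=w),v[:,1],np.degrees(np.arctan(-v[0,1]/v[1,1])))
# lid sides via mask
for r in arm.regions_of('top','lid')[:2]:
  mm=r['mask'];yy,xx=np.nonzero(mm);Q=np.array([ray('top',(a,b),115)[:2] for a,b in zip(xx,yy)],np.float32);print(r['confidence'],len(xx),cv2.minAreaRect(Q))
"
```

```text
[168.16799094 197.04374107]
8
[491.27628842 124.40310814] [-0.27391426  0.96175411] 15.897321665617214
0.89 2537 ((557.31494140625, 126.9186019897461), (177.54470825195312, 204.45669555664062), 86.58002471923828)
0.55 307 ((471.2054748535156, -236.1023712158203), (92.14916229248047, 40.269683837890625), 0.1909548044204712)
```

Call:
arm_command:
  commands: [0.025, 0.01, 0.015, 0, 0.03, 0.01, 0.02, 0, 0.025, 0.008, 0.02, 0, 0.0, 0.006, 0.02, 0, -0.003, 0.003, 0.01, 0]

```text
clock: 40.05
position: [491.8, 169.3, 180.7]
ee_rot: [0.988, -0.011, 0.146, -0.045]
contact_force: [-0.7, 0.9, 1.2]
gripper_width: 0.2
```

```bash
python3 -c "
from h import *
arm.get_image('top');st()
"
```

```text
t 40.1 p [490.7 168.6 179. ] x [ 0.958 -0.034  0.284] y [-0.008 -0.996 -0.089] z [ 0.286  0.083 -0.955] F [-0.4 -1.3 -2. ] w 0.1 j [ 0.72  0.08 -0.6   0.22 -0.62  0.67]
```

Call:
arm_command:
  commands: [-0.012, 0, 0.005, 0, -0.007, 0.001, 0.014, 0, -0.005, 0.001, 0.015, 0, -0.003, 0.001, 0.01, 0, -0.001, 0, 0.003, 0]

```text
clock: 40.6
position: [479.7, 167.2, 120.6]
ee_rot: [0.989, -0.014, 0.142, -0.04]
contact_force: [0.2, -1.1, 0.5]
gripper_width: 0.1
```

```bash
python3 -c "
from h import *
st()
snap('scene','s38',(140,60,260,180),5);st()
"
```

```text
t 40.6 p [479.7 167.2 120.6] x [ 0.959 -0.039  0.279] y [-0.017 -0.996 -0.083] z [ 0.282  0.075 -0.957] F [ 0.2 -1.1  0.5] w 0.1 j [ 0.73  0.14 -0.74  0.31 -0.45  0.55]
t 40.65 p [479.7 167.3 120.6] x [ 0.959 -0.039  0.279] y [-0.017 -0.996 -0.083] z [ 0.282  0.075 -0.957] F [-1.2 -1.2 -0.7] w -0.1 j [ 0.73  0.14 -0.74  0.31 -0.45  0.55]
```

View pics/s38.png

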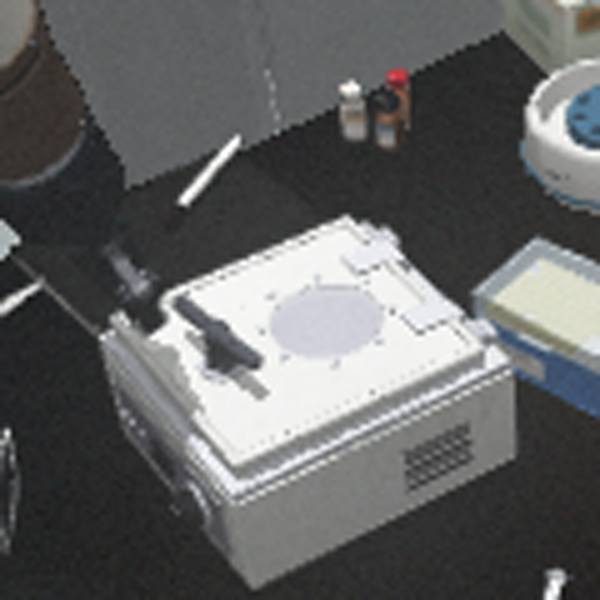

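Call:
arm_command:
  commands: [0.004, 0, 0, 0, 0.004, 0, 0.001, 0, 0.004, 0, 0.001, 0, 0.004, 0, 0.001, 0, 0.004, 0, 0.001, 0]

```text
clock: 41.15
position: [499.0, 166.9, 122.8]
ee_rot: [0.989, -0.015, 0.14, -0.04]
contact_force: [-22.6, 8.0, 10.3]
gripper_width: -0.2
```

```bash
python3 -c "
from h import *
st()
snap('scene','s39',(140,60,260,180),5)
"
```

```text
t 41.15 p [499.  166.9 122.8] x [ 0.96  -0.041  0.275] y [-0.019 -0.996 -0.083] z [ 0.278  0.075 -0.958] F [-22.6   8.   10.3] w -0.2 j [ 0.7   0.17 -0.68  0.27 -0.47  0.62]
```

View pics/s39.png

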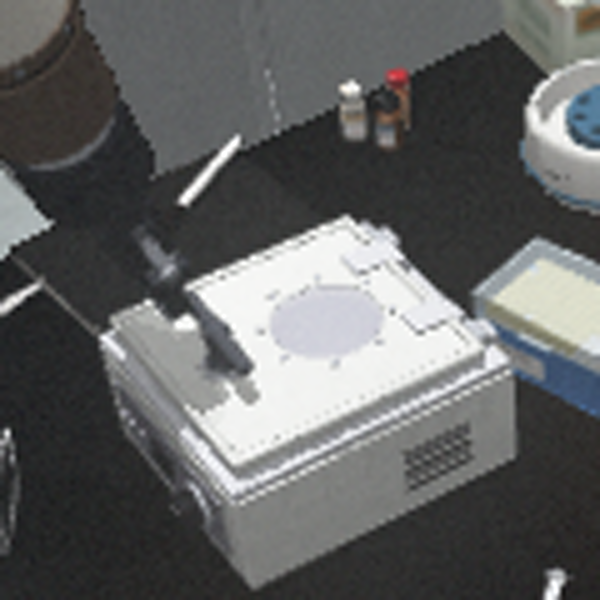

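Call:
arm_command:
  commands: [-0.005, 0, -0.002, 0, -0.01, 0, -0.005, 0, -0.015, -0.005, -0.025, 0, -0.02, -0.01, -0.035, 0, -0.025, -0.02, -0.035, 0]

```text
clock: 41.7
position: [397.4, 195.8, 202.9]
ee_rot: [0.99, -0.019, 0.138, -0.037]
contact_force: [-0.1, 2.0, 0.8]
gripper_width: 0.0
```

Call:
arm_command:
  commands: [-0.025, -0.02, -0.03, 0, -0.02, -0.02, -0.02, 0, 0, 0, 0, 0, 0, 0, 0, 0, 0, 0, 0, 0]

```text
clock: 42.2
position: [337.7, 237.5, 250.3]
ee_rot: [0.989, -0.017, 0.142, -0.046]
contact_force: [1.2, -0.6, 0.4]
gripper_width: -0.3
```

```bash
python3 -c "
from h import *
st()
snap('scene','s40')
snap('top','t40',(120,110,230,230),5)
for t in('tee_bar','lid_edge','lid_axis'):print(t,places('scene',t,(540,130),150),places('top',t,(540,130),150))
for t in('scoop','scoop_grip','scoop_lip','bench_timer','masking_tape','petri_dish_0'):print(t,places('scene',t)[:3])
"
```

```text
t 42.2 p [337.7 237.5 250.3] x [ 0.959 -0.046  0.278] y [-0.02  -0.995 -0.095] z [ 0.281  0.085 -0.956] F [ 1.2 -0.6  0.4] w -0.3 j [ 1.19 -0.19 -0.69  0.3  -0.91  0.18]
tee_bar [(0.63, array([502. , 131.6, 144.3]))] [(0.64, array([496.3, 129.8, 142.5]))]
lid_edge [(0.85, array([462.8, 133.8, 114.5]))] [(0.59, array([456.5, 135.3, 112.9]))]
lid_axis [(0.89, array([662.4, 122.3, 107.1]))] [(0.59, array([656.4, 121.6, 101.7]))]
scoop [(0.93, array([ 496.8, -239.1,    1.4])), (0.8, array([ 386.2, -573.5,    3. ])), (0.78, array([ 474.2, -457.4,   -4. ]))]
scoop_grip [(0.98, array([ 470.5, -462.9,   74.6])), (0.91, array([ 485.4, -242.9,   77.1])), (0.57, array([ 381.2, -574.1,   73. ]))]
scoop_lip [(0.96, array([ 493.9, -414.5,   19.1])), (0.71, array([ 539.7, -242.3,   13.2])), (0.64, array([ 431.2, -593.5,   16.1]))]
bench_timer [(0.69, array([476.9, -96.6,   2.2])), (0.55, array([561.8, 128.9,   1.3]))]
masking_tape [(0.6, array([367.9, -33.9,  -0.4]))]
petri_dish_0 [(0.51, array([ 372.7, -158.3,   -0.6]))]
```

View pics/s40.png

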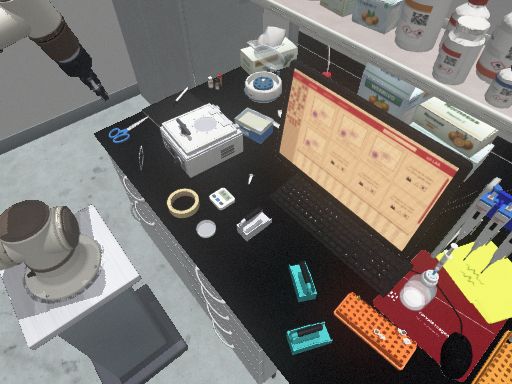

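View pics/t40.png

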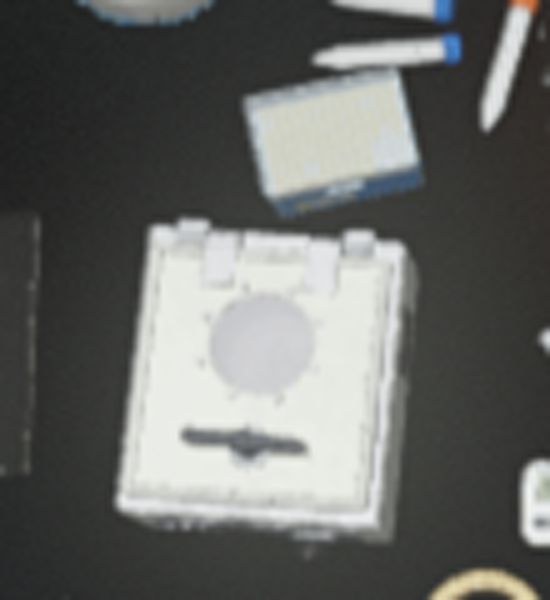

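The bar now lies parallel to the lid's free edge, with the T-handle against its stop. The scoop stands upright, the timer, tape and dish have not moved, and the arm is clear of everything. I'm handing the job in.

```bash
python3 -c "
from h import *
print(arm.job_done());st()"
```

```text
the job is handed in; nothing more can be done
None
the job is handed in; nothing more can be done
```

I did all the steps and handed the job in at about 42 s of the 72 s allowed. No verdict was reported.

**What I did**
- **Pouring:** I took the silver scoop by its handle. The tool cannot be tilted on command, so I let the scoop turn about 43° in a loosened grip over the gasket. That tipped the balls into the bowl.
- **Scoop:** I turned it level again the same way and set it down at about (495, -240). It ended about 95 mm from where it started, clear of the timer.
- **Lid and T-handle:** I pushed the lid over from behind on its left half, and it sank shut by itself. I then pushed the T-handle clockwise with the closed fingers until it met the stop, at about 23 N. The fingers slipped off the bar three times on the way, and I repositioned and pushed again each time.

**Last checks**
- **Balls:** before the lid closed, the top view showed a cluster of balls in the bowl and the scoop empty. I did not count six one by one.
- **Lid and T-handle:** the lid is down, and the T-bar lies parallel to its free edge. Height readings of the lid edge (113–115 mm) are too coarse to confirm the 0.012 rad limit. That the lid is tight rests on the handle being at its stop.
- **Scoop, timer, tape and dish:** the scoop's base is at about z = 1 mm with its handle at 77 mm, so it stands upright. The timer, tape and dish are in place within the measuring error.
- **Arm:** it was clear of everything at the end, with only about 1 N of noise on the force reading.

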